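# Stop the gauge stand rocking

## Robot

A 6-joint arm with a two-finger parallel gripper is mounted at the origin on a cart in front of the work surface, level with it; the furniture and walls round the work are solid. World frame = base frame: x ahead of the robot, y to its left, z up, the work surface at z = 0. Lengths are in m, angles in rad, forces in N, time in s.
With the tool pointing down it reaches from about 0.3 to 0.85 m from the base axis. Payload 4.2 kg.
Tool frame: the origin (TCP) lies midway between the tips of the shut fingers; the grasp point (between the pads) lies 19 mm behind it; x points along the fingers, y is the direction in which the jaws open and shut, and the axes are right-handed (so a half turn about x gives the same grasp; the last joint's range is limited). The gripper opens to 91 mm and grips with 3 to 60 N. Pads are 32 mm wide; open, the fingers measure 118 mm over their backs; the gripper's body (76 mm by 178 mm) begins 60 mm behind the grasp point.
Start: joints at [1.237, 0.32, 1.565, -0, 1.257, -0.02], TCP at [0.177, 0.547, 0.214] pointing down, gripper open.
Joint ranges: [-3.11, 3.11], [-0.84, 2.01], [0.21, 2.61], [-1.34, 4.49], [0.05, 2.63], [-2.56, 2.56]. Speed limits (rad/s): [2.57, 2.57, 3.14, 3.14, 3.14, 3.14].

## Interface

Orientations are given as [roll, pitch, yaw] about the fixed x, y, z axes, in that order (R = Rz(yaw) Ry(pitch) Rx(roll)).
In Python, from cell import arm gives the robot as it stands.
- The arm moves only by the tool carry_out, never from a script. Its argument "steps" is text: rows parted by semicolons, each of 7 numbers parted by spaces: the closure, from 0 (fully open) to 1 (shut), then the shift along the tool's x, y, z in units of 25 mm (1.0 is 25 mm), then the turn, a rotation vector about the tool's x, y, z in units of 6 degrees (1.0 is 6 degrees). In form: claw x y z wx wy wz; .... A call has 1 to 20 rows; each row shifts and turns the commanded pose from where the row before left it, along the tool's axes as they then stand; what a row does not reach is not made up. A row lasts 1/10 s, in which the tool goes at most 50 mm and 8.59 degrees, less where a joint would pass 70% of its speed; a pose out of reach is approached as far as the arm can. A call is refused whole if a number of a shift passes 1 or a number of a turn 1, either way. A call with a gripper value outside its range is refused whole. The fingers move at their own pace and stop on an object; the grip force is fixed at half the most. Time passes only in rows, so rows that do not move let the fingers close. It gives the time, the measured TCP pose, the force and the opening at its end, in the units of the state.
- arm.read_state(): the state, without advancing time (a new reading comes with each control period).
- arm.get_image(name): name is "side" or "top" or "wrist"; returns the picture (384x512x3 uint8, red, green, blue); there is no depth.
- arm.get_calibration(name): a dict with "vertical_fov" (degrees; the focal length in pixels is half the picture's height over the tangent of half this angle, whatever the lens; pixels are square), "cx", "cy" (the principal point, pixels), "xyz" and "rotation" of the camera in the world. Camera axes: x right, y down, z forward; pixel columns grow to the right and rows downward; lengths in m; the calibration is good to about 2 mm. A picture is of the moment at which its call begins: read the wrist's pose just before it. get_calibration takes no time and is no camera call; for the wrist camera it gives the pose at the moment of the call.
- arm.hand_in(): hands the job in, once; it reports no verdict.
The state is a dict: "time_s": time; "qpos": joint angles; "joint_velocities": joint speeds; "joint_torque": joint torques, N m; "tool_pos": TCP position; "tool_rot": TCP orientation; "contact_force": force on the tool from outside, world axes, zero at the start; "ft_torque": the same for the moment, N m; "gripper_width": finger opening in m.
Only numpy, scipy, OpenCV 4.12 (cv2) and the standard library are available. Lean on these libraries where they do the work, as an engineer would, in place of code of your own. Each camera call takes 0.05 s, during which the arm holds its last target.

## Task

The small four-legged stand rocks because its one adjustable foot, on the leaning screw with the black hand knob, is too short. Turn the knob clockwise (seen from above) until the stand stands level and firm on all four feet, neither short nor overshot; then set the V-block upright, its vee upward, on the middle of the stand's round top. Leave the stand where it is, do not tip it, and do not disturb the other things on the bench.

Things in the scene. Friction and masses are not known exactly. Their poses are not given: they have to be found in the camera images.
- stand: loose grey four-legged stand, 2.6 kg, with a round steel top. Origin on the plane under its three fixed feet, z square to the top. Feet: black rubber balls, 11 mm radius, centred 11 mm up at x, y mm (-30, 130), (-30, -130), (-140, 0) fixed; (150, 0) adjustable. x points to that foot, roughly away from the robot. While it is short the stand leans towards it: lean in rad = shortness / 180 mm.
- plate_top (a point): centre of the round top plate (160 mm across, 11 mm thick), on its upper face; stand coordinates (-10, 0, 75) mm, axes as the stand's
- foot_screw (a joint): turn of the adjustable foot's screw, rad: 0 = exactly as long as the other feet (stand level), negative too short, positive too long. Grows turning clockwise seen from above; coarse thread, 15 mm a turn along the screw (about 2 mm of height per rad). Knob, screw and foot are one piece. Takes about 0.1 N m; stays where left. Starts 2.0 to 3.6 rad short; stops at -4.2 and 2.0.
- knob_grip (a point): middle of the black hand knob, on the screw's axis: the point to grip. Round fluted cylinder 33 mm across (36 over flutes), 26 mm long, gripped at any angle. The point's z axis is the screw's axis, pointing up out of the knob; it leans 35 degrees from vertical towards the plate (stand -x). About 120 mm above the bench; 40 mm of bare screw below. Its x and y turn with the knob.
- foot_ball (a point): centre of the rubber ball (radius 11 mm) at the lower end of the screw, 135 mm below the grip point along the axis; it is 11 mm above the stand's origin plane when the foot has the right length
- v_center (a point): centre (half-way up) of the solid grey steel V-block 44 x 60 x 42 mm (its x, y, z), 0.35 to 0.8 kg, standing vee upward, z up; the vee runs along its y; grip it across x (44 mm). Stands at one of three places to the right of the stand, the ring gauge and the wedge at the others
- ring_gauge: steel ring gauge, disc 44 mm across, 14 mm high, loose bystander; origin at the centre of its underside
- wood_wedge: beech wedge 32 x 90 x 22 mm, loose bystander; origin at the centre of its underside, long along its y
- tin_box: red hinged tin 87 x 118 x 44 mm, loose bystander at the left; origin at the centre of its underside
- flux_brush: wooden-handled brush 180 mm long, 11 mm high, loose bystander near the left front edge; origin at the centre of its underside
- v_block: the V-block's body; origin at the centre of its underside, 21 mm below its centre, axes as above
Not all that is in view belongs to the job. Of the things like the v_block, leave any that is turquoise; of the rest the smaller one is meant.

How it is judged:
By the outcome, as a careful person would: the job done as asked, in the order asked, and still so for the second after the job is handed in, with the robot touching nothing.
It also fails if it takes over 72 s, if anything falls off the work surface, if the arm or the gripper's body presses on something with over 40 N, if the wrist force passes 120 N, or if a joint passes its speed limit or range.

## Working session

There is one attempt and no reset: what is moved stays moved. The work goes in short steps, Python scripts to look and compute and a tool call to move; the robot and the scene stay as the last step left them, time stands still between calls to the robot, and variables do not carry over. Pictures are saved under pics/ and viewed, and the job is handed in when it is done.

Besides the shell and the picture viewer there is one more tool, called after "Emit:" as a command line: name --argument value ..., lists and objects as JSON in quotes. carry_out: Moves the arm, as the interface text tells. Its arguments: {"type":"object","properties":{"steps":{"type":"string"}},"required":["steps"]}

```bash
ls; mkdir -p pics; python3 - <<'E'
from cell import arm
import cv2
print(arm.read_state())
for n in ["side","top","wrist"]:
    print(n,arm.get_calibration(n))
    cv2.imwrite(f"pics/{n}0.png",arm.get_image(n)[:,:,::-1])
E
```

```text
pics
{'time_s': 0.0, 'qpos': array([ 1.23697416e+00,  3.20276454e-01,  1.56564385e+00, -1.14885767e-06,
        1.25739118e+00, -2.00039314e-02]), 'joint_velocities': array([ 0.00134941, -0.00074581,  0.00016503,  0.00071939,  0.00120287,
       -0.00063051]), 'joint_torque': array([-7.27859588e-04, -4.12471819e+01, -2.31971955e+01,  7.28625432e-02,
        4.57001023e-02, -1.29294499e-04]), 'tool_pos': array([0.17733934, 0.54645413, 0.21314281]), 'tool_rot': array([-1.59016478,  1.5690775 , -1.90398266]), 'contact_force': array([-0.64185501,  0.3208781 , -0.29894327]), 'ft_torque': array([ 0.00864909, -0.04764341,  0.02650085]), 'gripper_width': 0.09122972757002919}
side {'vertical_fov': 54.513915308559476, 'cx': 258.22570818493904, 'cy': 189.64716937018142, 'xyz': array([-0.03957994, -0.75623978,  0.84824628]), 'rotation': array([-2.22957893, -0.00743751, -0.6037758 ])}
top {'vertical_fov': 56.57929534373204, 'cx': 257.22752824556466, 'cy': 187.8088483542616, 'xyz': array([0.29839626, 0.04107556, 1.2810326 ]), 'rotation': array([-2.96624148, -0.00892201, -1.57373405])}
wrist {'vertical_fov': 70.62807615284738, 'cx': 255.02199969504701, 'cy': 190.61963619689, 'xyz': array([0.10049834, 0.57139512, 0.38364573]), 'rotation': array([2.85169118e+00, 8.62230137e-04, 1.25665904e+00])}
```

View pics/side0.png

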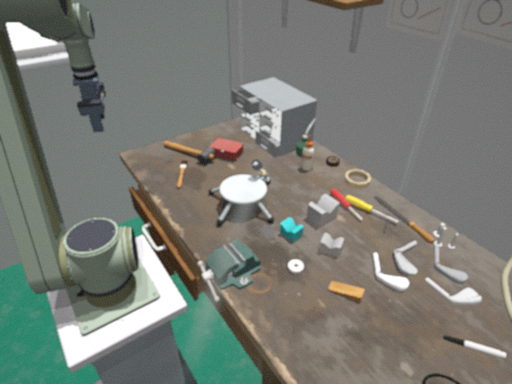

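View pics/top0.png

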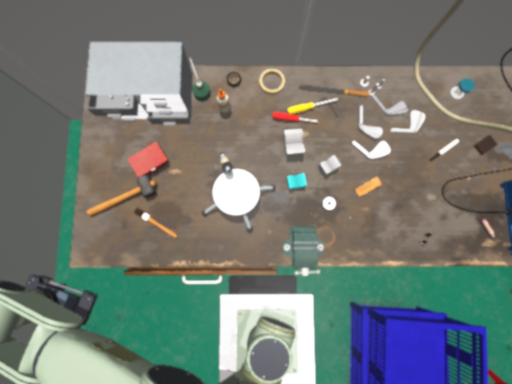

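View pics/wrist0.png

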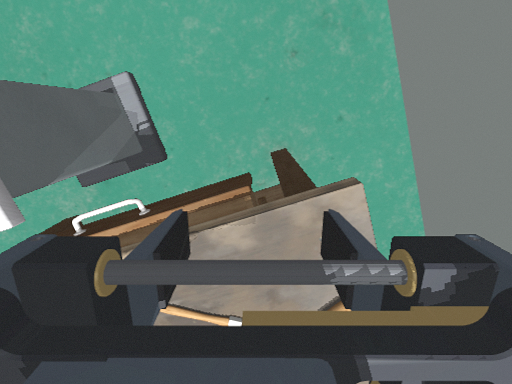

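```bash
cat > h.py <<'E'
import numpy as np, cv2
from scipy.spatial.transform import Rotation as R
from cell import arm
def cal(n):
    c=arm.get_calibration(n); f=192/np.tan(np.radians(c['vertical_fov'])/2)
    return dict(f=f,cx=c['cx'],cy=c['cy'],p=np.array(c['xyz']),R=R.from_euler('xyz',c['rotation']).as_matrix())
def proj(c,P):
    q=(np.atleast_2d(P)-c['p'])@c['R']
    return np.c_[c['cx']+c['f']*q[:,0]/q[:,2], c['cy']+c['f']*q[:,1]/q[:,2]]
def ray(c,uv):
    d=np.array([(uv[0]-c['cx'])/c['f'],(uv[1]-c['cy'])/c['f'],1.]); d=c['R']@d
    return c['p'],d/np.linalg.norm(d)
def onz(c,uv,z):
    p,d=ray(c,uv); return p+d*(z-p[2])/d[2]
def crop(n,out,x0,y0,x1,y1,s,img=None):
    if img is None: img=arm.get_image(n)
    cv2.imwrite(out,cv2.resize(img[y0:y1,x0:x1,::-1],None,fx=s,fy=s,interpolation=cv2.INTER_CUBIC))
E
python3 - <<'E'
import cv2
for n,b in [("side",(195,140,355,260)),("top",(190,120,350,240))]:
    i=cv2.imread(f"pics/{n}0.png")
    x0,y0,x1,y1=b
    cv2.imwrite(f"pics/{n}0c.png",cv2.resize(i[y0:y1,x0:x1],None,fx=5,fy=5,interpolation=cv2.INTER_CUBIC))
from h import *
t=cal("top")
for uv in [(225,160),(237,191),(330,165),(293,141),(297,181),(329,203),(368,187)]: print(uv,onz(t,uv,0.0).round(3))
E
```

```text
(225, 160) [0.63  0.148 0.   ]
(237, 191) [0.514 0.103 0.   ]
(330, 165) [ 0.611 -0.24   0.   ]
(293, 141) [ 0.703 -0.105  0.   ]
(297, 181) [ 0.55  -0.117  0.   ]
(329, 203) [ 0.469 -0.231  0.   ]
(368, 187) [ 0.528 -0.376  0.   ]
```

View pics/side0c.png

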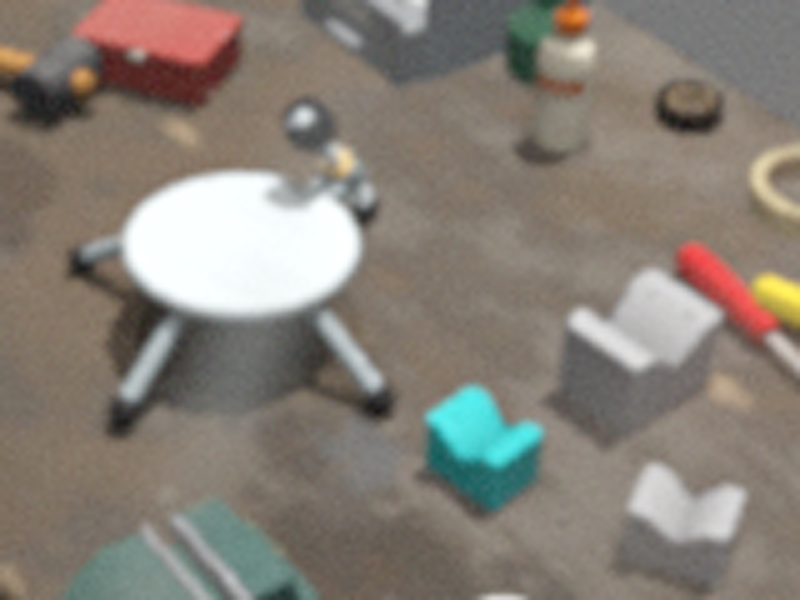

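View pics/top0c.png

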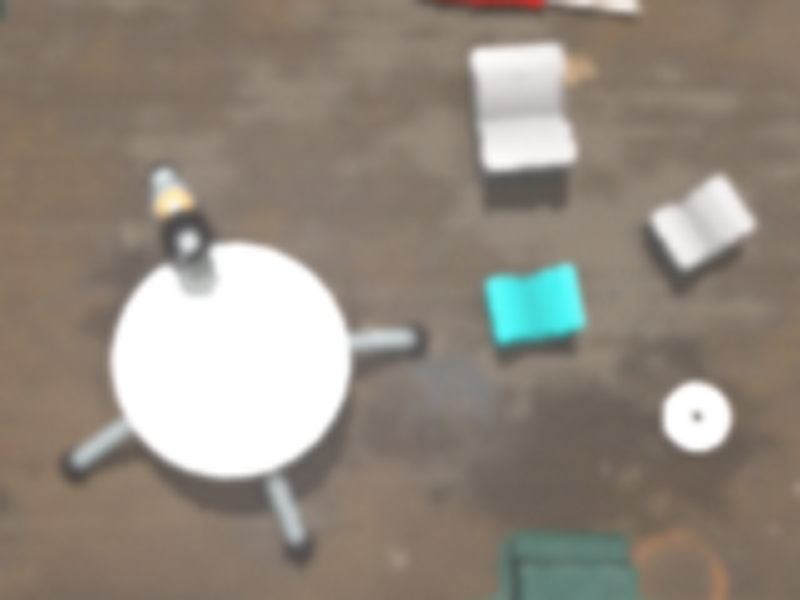

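```bash
cat > stand.py <<'E'
from h import *
L=0.015/(2*np.pi); a35=np.radians(35); AX=np.array([-np.sin(a35),0,np.cos(a35)])
FEET=np.array([[-.03,.13,.011],[-.03,-.13,.011],[-.14,0,.011]])
def T(x,y,yaw,s):
    # stand pose in world ; level pose x,y,yaw ; lean about feet1-2 line
    Rz=R.from_euler('z',yaw)
    lean=max(0,-s)*L*np.cos(a35)/0.18
    Ry=R.from_euler('y',lean)
    piv=np.array([-.03,0,.011])
    def f(P): return Rz.apply(Ry.apply(np.atleast_2d(P)-piv)+piv)+[x,y,0]
    return f,(Rz*Ry)
def pts(x,y,yaw,s):
    f,Rr=T(x,y,yaw,s)
    ball=np.array([.15,0,.011])+AX*L*s*-1
    ball=np.array([.15,0,.011])-AX*L*s
    knob=ball+.135*AX
    return dict(f=f,R=Rr,feet=f(FEET),ball=f(ball)[0],knob=f(knob)[0],ktop=f(knob+.013*AX)[0],top=f([-.01,0,.075])[0],axis=Rr.apply(AX))
E
python3 - <<'E'
from stand import *
from scipy.optimize import least_squares
c=lambda u,o:np.array([(u[0]+.5)/5-.5+o[0],(u[1]+.5)/5-.5+o[1]])
so,to=(195,140),(190,120)
S=cal("side");Tp=cal("top")
obs=[(S,'f0',c((83,262),so)),(S,'f2',c((123,412),so)),(S,'f1',c((377,402),so)),(S,'kn',c((310,123),so)),(S,'tp',c((242,243),so)),(S,'ba',c((365,205),so)),
(Tp,'f0',c((75,466),to)),(Tp,'f2',c((297,545),to)),(Tp,'f1',c((416,340),to)),(Tp,'kn',c((187,236),to)),(Tp,'tp',c((231,360),to)),(Tp,'ba',c((163,170),to))]
def get(p,k): return {'f0':p['feet'][0],'f1':p['feet'][1],'f2':p['feet'][2],'kn':p['knob'],'tp':p['top'],'ba':p['ball']}[k]
def res(v):
    p=pts(*v); return np.concatenate([(proj(C,get(p,k))[0]-uv)*(0.2 if k=='ba' else 1) for C,k,uv in obs])
for s0 in (-3.,):
    r=least_squares(res,[.52,.1,.2,s0]); print(r.x, r.cost); print(res(r.x).reshape(-1,2).round(1))
    for k in range(4):
        pass
    J=r.jac; print(np.sqrt(np.diag(np.linalg.inv(J.T@J))))
for s in (-1,-2,-3.6):
    q=least_squares(lambda v:res([*v,s]),r.x[:3]);print(s,q.x,q.cost)
E
```

```text
[ 0.50540077  0.10576532  0.35237045 -2.54489756] 2.058194927194695
[[ 0.2 -0.6]
 [ 0.2 -0.4]
 [ 0.8 -0.5]
 [ 0.3  0.4]
 [ 0.2 -0.9]
 [ 0.1 -0. ]
 [-0.1  0.2]
 [ 0.3  0.7]
 [-0.2  0.5]
 [-0.1  0.4]
 [ 0.1  0.4]
 [ 0.1  0.4]]
[1.30602520e-03 1.35743087e-03 1.12065487e-02 2.76732037e+00]
-1 [0.50572062 0.10601745 0.35194028] 2.203046900230104
-2 [0.50551588 0.10585517 0.35221667] 2.0762854087843263
-3.6 [0.50517074 0.10558849 0.35267445] 2.1265324180192895
```

```bash
python3 - <<'E'
from stand import *
s=arm.read_state(); Rt=R.from_euler('xyz',s['tool_rot']).as_matrix(); print("tool axes\n",Rt.round(3))
c=cal("wrist"); print("cam in tool",(Rt.T@(c['p']-s['tool_pos'])).round(4)); print((Rt.T@c['R']).round(3))
p=pts(.5054,.1058,.3524,-2.5)
for k in ('ball','knob','top','axis'): print(k,p[k].round(4))
print(np.arctan2(p['knob'][1],p['knob'][0]))
t=cal("top"); S=cal("side")
# v-block small: top crop corners
cc=lambda u,o:((u[0]+.5)/5-.5+o[0],(u[1]+.5)/5-.5+o[1])
for u in [(648,222),(722,173),(757,225),(686,272)]: print(onz(t,cc(u,(190,120)),.042).round(4))
E
```

```text
tool axes
 [[-0.     0.309  0.951]
 [-0.001  0.951 -0.309]
 [-1.    -0.001 -0.   ]]
cam in tool [-0.1704 -0.0003 -0.0808]
[[-0.001 -0.286  0.958]
 [ 1.    -0.001  0.001]
 [ 0.     0.958  0.286]]
ball [0.643  0.1564 0.0111]
knob [0.5732 0.1307 0.1237]
top [0.4976 0.1029 0.0744]
axis [-0.5173 -0.1902  0.8344]
0.2242417113510867
[ 0.604  -0.1925  0.042 ]
[ 0.6402 -0.247   0.042 ]
[ 0.6018 -0.2705  0.042 ]
[ 0.5675 -0.2183  0.042 ]
```

```bash
cat > plan.py <<'E'
from stand import *
def cur():
    s=arm.read_state(); return np.array(s['tool_pos']),R.from_euler('xyz',s['tool_rot'])
def simr(rows,p,r):
    # shift in tool axes then turn
    for row in rows:
        p=p+r.apply(np.array(row[1:4])*.025); r=r*R.from_rotvec(np.radians(6)*np.array(row[4:7]))
    return p,r
def need(p,r,pt,rt):
    """remaining shift (units, tool axes) and turn (units)"""
    return r.inv().apply(pt-p)/.025, (r.inv()*rt).as_rotvec()/np.radians(6)
def orient(d,az,th):
    d=d/np.linalg.norm(d); u=np.array([np.cos(az),np.sin(az),0]); y=u-d*(u@d)
    y/=np.linalg.norm(y); z=np.cross(d,y)
    return R.from_matrix(np.c_[d,y,z])*R.from_rotvec([th,0,0])
E
python3 - <<'E'
from plan import *
a=[];im=[]
for i in range(6):
    s=arm.read_state(); a.append(np.r_[s['tool_pos'],s['contact_force']]); arm.get_image("top")
a=np.array(a);print(a.mean(0).round(4),a.std(0).round(5))
p,r=cur()
P=pts(.5054,.1058,.3524,-2.8)
rt=orient(-P['axis'],.21,-2.0); pt=P['knob']+P['axis']*.10
print(p,pt,rt.as_matrix().round(2)); print(*need(p,r,pt,rt))
print((r.inv()*orient(-P['axis'],.21,0)).as_rotvec()/np.radians(6))
E
```

```text
[ 0.1774  0.5467  0.2136  0.1917  0.0525 -0.0892] [5.0000e-05 1.0000e-04 1.8000e-04 6.8191e-01 5.8691e-01 4.3197e-01]
[0.17748419 0.54688198 0.21389966] [0.52170994 0.11179799 0.20762631] [[ 0.51 -0.53  0.67]
 [ 0.19  0.83  0.52]
 [-0.84 -0.14  0.53]]
[  0.25283574 -12.30357684  18.46846363] [-8.58169285 -5.62266029  1.16060228]
[ 9.95905767 -2.08686857  5.42478648]
```

Emit:
carry_out --steps "0 0 -0.62 0.92 0 0 0;0 0 -0.62 0.92 0 0 0;0 0 -0.62 0.92 0 0 0;0 0 -0.62 0.92 0 0 0;0 0 -0.62 0.92 0 0 0;0 0 -0.62 0.92 0 0 0;0 0 -0.62 0.92 0 0 0;0 0 -0.62 0.92 0 0 0;0 0 -0.62 0.92 0 0 0;0 0 -0.62 0.92 0 0 0;0 0 -0.62 0.92 0 0 0;0 0 -0.62 0.92 0 0 0;0 0 -0.62 0.92 0 0 0;0 0 -0.62 0.92 0 0 0;0 0 -0.62 0.92 0 0 0;0 0 -0.62 0.92 0 0 0;0 0 -0.62 0.92 0 0 0;0 0 -0.62 0.92 0 0 0;0 0 -0.62 0.92 0 0 0;0 0 -0.62 0.92 0 0 0"

```text
time_s: 2.45
tool_pos: [0.52, 0.1091, 0.2141]
tool_rot: [1.013, 1.57, 0.699]
contact_force: [-0.1, 0.4, 0.7]
gripper_width: 0.0908
```

Emit:
carry_out --steps "0.3 0 0 0 -0.95 -0.62 0.13;0.3 0 0 0 -0.95 -0.62 0.13;0.3 0 0 0 -0.95 -0.62 0.13;0.3 0 0 0 -0.95 -0.62 0.13;0.3 0 0 0 -0.95 -0.62 0.13;0.3 0 0 0 -0.95 -0.62 0.13;0.3 0 0 0 -0.95 -0.62 0.13;0.3 0 0 0 -0.95 -0.62 0.13;0.3 0 0 0 -0.95 -0.62 0.13;0.3 0 0 0 0 0 0;0.3 0 0 0 0 0 0"

```text
time_s: 3.55
tool_pos: [0.5194, 0.1102, 0.2141]
tool_rot: [-0.242, 1.004, 0.348]
contact_force: [0.4, 0.7, 0.6]
gripper_width: 0.0641
```

```bash
python3 - <<'E'
from plan import *
s=arm.read_state();print(s)
cv2.imwrite("pics/w1.png",arm.get_image("wrist")[:,:,::-1])
p,r=cur()
P=pts(.5054,.1058,.3524,-2.8)
rt=orient(-P['axis'],.21,-2.0); pt=P['knob']+P['axis']*.10
print(*need(p,r,pt,rt))
c=cal("wrist")
for k in('knob','ktop','ball','top'):print(k,proj(c,P[k]))
E
```

```text
{'time_s': 3.55, 'qpos': array([ 0.1058489 ,  0.0127066 ,  2.09462652,  0.27404214,  0.49619825,
       -2.26028172]), 'joint_velocities': array([ 0.0068702 ,  0.00777007, -0.02461751, -0.00080595, -0.00344828,
       -0.01190751]), 'joint_torque': array([ -0.23400502, -23.78267884, -22.15181172,   0.45207932,
        -1.9782351 ,  -0.08604494]), 'tool_pos': array([0.5193689 , 0.11023591, 0.21412942]), 'tool_rot': array([-0.24171529,  1.00364523,  0.34803288]), 'contact_force': array([0.39394869, 0.68684812, 0.63924932]), 'ft_torque': array([-0.04425948,  0.31491576, -0.04195502]), 'gripper_width': 0.0641210008319321}
[ 0.27735098  0.03957064 -0.06496093] [-0.19391932 -0.12181762 -0.00891611]
knob [[256.21976087 188.90073777]]
ktop [[256.28176046 192.31313105]]
ball [[255.79473986 165.50802297]]
top [[279.47578472  98.02926625]]
```

View pics/w1.png

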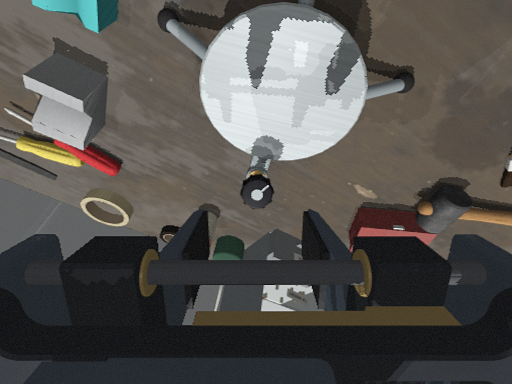

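```bash
python3 - <<'E'
from plan import *
p,r=cur()
P=pts(.5054,.1058,.3524,-2.8)
# finger lowest corner offset in tool
offs=[r.apply([0,a*.0135,b*.016]) for a in(-1,1) for b in (-1,1)]
o=min(offs,key=lambda v:v[2]);print("corner off",o)
for x in(-.07,.03):
    c=P['f']([x,0,.075])[0]; tcp=c-o; print(x,"contact",c,"tcp",tcp, "shift to +20mm:",r.inv().apply(tcp+[0,0,.02]-p)/.025)
print("down 1mm",r.inv().apply([0,0,-.001])/.025)
E
```

```text
corner off [-0.01803814  0.00330416 -0.01009742]
-0.07 contact [0.44154604 0.08231766 0.07618701] tcp [0.45958419 0.0790135  0.08628443] shift to +20mm: [ 2.19786028  0.75357126 -4.55152116]
0.03 contact [0.53535732 0.11681683 0.07314546] tcp [0.55339547 0.11351266 0.08324288] shift to +20mm: [ 4.45071845 -0.02423884 -1.33910127]
down 1mm [ 0.03372223  0.00516794 -0.02088309]
```

Emit:
carry_out --steps "1 0 0 -0.67 0 0 0;1 0 0 -0.67 0 0 0;1 0 0 0 0 0 0;1 0 0 0 0 0 0;1 0 0 0 0 0 0;1 0.9 0 0 0 0 0;1 0.9 0 0 0 0 0;1 0.9 0 0 0 0 0;1 0.9 0 0 0 0 0;1 0.85 0 0 0 0 0;1 0.25 0.04 -0.16 0 0 0;1 0.25 0.04 -0.16 0 0 0;1 0 0 0 0 0 0;1 0 0 0 0 0 0"

```text
time_s: 5.0
tool_pos: [0.5532, 0.1202, 0.0954]
tool_rot: [-0.264, 1.015, 0.322]
contact_force: [1.0, 0.4, -0.0]
gripper_width: 0.0004
```

```bash
python3 - <<'E'
from plan import *
s=arm.read_state();print(s['tool_pos'],s['contact_force'],s['gripper_width'])
crop("wrist","pics/w2.png",0,0,512,384,1.5)
E
```

```text
[0.55322981 0.12018571 0.09537237] [ 1.01763218  0.43039022 -0.01190063] 0.000432299822203699
```

View pics/w2.png

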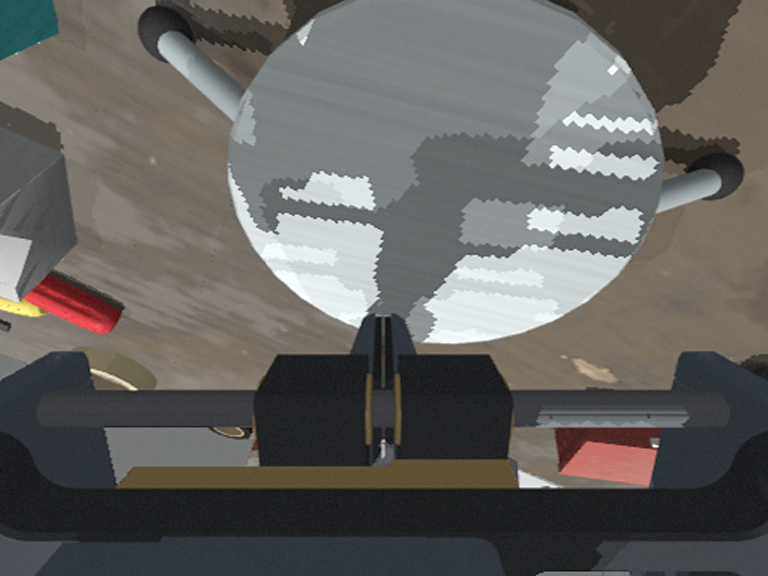

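Emit:
carry_out --steps "1 0.034 0.005 -0.021 0 0 0;1 0.034 0.005 -0.021 0 0 0;1 0.034 0.005 -0.021 0 0 0;1 0.034 0.005 -0.021 0 0 0;1 0.034 0.005 -0.021 0 0 0"

```text
time_s: 5.55
tool_pos: [0.5528, 0.1209, 0.0906]
tool_rot: [-0.267, 1.019, 0.318]
contact_force: [-0.3, 0.3, -0.2]
gripper_width: 0.0004
```

Emit:
carry_out --steps "1 0.034 0.005 -0.021 0 0 0;1 0.034 0.005 -0.021 0 0 0"

```text
time_s: 5.75
tool_pos: [0.5529, 0.1212, 0.089]
tool_rot: [-0.268, 1.02, 0.317]
contact_force: [0.5, -0.8, -0.2]
gripper_width: 0.0005
```

Emit:
carry_out --steps "1 0.034 0.005 -0.021 0 0 0;1 0.017 0.0025 -0.0105 0 0 0"

```text
time_s: 5.95
tool_pos: [0.5529, 0.1215, 0.0878]
tool_rot: [-0.269, 1.021, 0.315]
contact_force: [1.0, 0.2, -0.4]
gripper_width: 0.0001
```

Emit:
carry_out --steps "1 0.017 0.0025 -0.0105 0 0 0;1 0.017 0.0025 -0.0105 0 0 0"

```text
time_s: 6.15
tool_pos: [0.553, 0.1216, 0.0871]
tool_rot: [-0.27, 1.021, 0.314]
contact_force: [0.2, -0.4, -0.3]
gripper_width: 0.0006
```

Emit:
carry_out --steps "1 0.017 0.0025 -0.0105 0 0 0;1 0.017 0.0025 -0.0105 0 0 0"

```text
time_s: 6.35
tool_pos: [0.553, 0.1218, 0.0864]
tool_rot: [-0.271, 1.021, 0.314]
contact_force: [0.5, 0.0, 0.5]
gripper_width: 0.0002
```

Emit:
carry_out --steps "1 0.017 0.0025 -0.0105 0 0 0;1 0.017 0.0025 -0.0105 0 0 0"

```text
time_s: 6.55
tool_pos: [0.553, 0.122, 0.0855]
tool_rot: [-0.271, 1.022, 0.313]
contact_force: [0.3, -0.5, -0.7]
gripper_width: 0.0003
```

Emit:
carry_out --steps "1 0.017 0.0025 -0.0105 0 0 0;1 0.017 0.0025 -0.0105 0 0 0"

```text
time_s: 6.75
tool_pos: [0.553, 0.1221, 0.0848]
tool_rot: [-0.272, 1.022, 0.312]
contact_force: [-1.5, -0.3, 0.4]
gripper_width: 0.0005
```

Emit:
carry_out --steps "1 0.034 0.005 -0.021 0 0 0;1 0.017 0.0025 -0.0105 0 0 0"

```text
time_s: 6.95
tool_pos: [0.553, 0.1224, 0.0835]
tool_rot: [-0.273, 1.023, 0.311]
contact_force: [0.2, 0.4, 0.3]
gripper_width: 0.0003
```

Emit:
carry_out --steps "1 0.034 0.005 -0.021 0 0 0;1 0.017 0.0025 -0.0105 0 0 0"

```text
time_s: 7.15
tool_pos: [0.5531, 0.1226, 0.0824]
tool_rot: [-0.274, 1.024, 0.309]
contact_force: [-0.1, 0.2, 0.3]
gripper_width: 0.0005
```

Emit:
carry_out --steps "1 0.034 0.005 -0.021 0 0 0;1 0 0 0 0 0 0"

```text
time_s: 7.35
tool_pos: [0.5533, 0.1227, 0.0819]
tool_rot: [-0.275, 1.024, 0.308]
contact_force: [-0.4, -1.6, 1.7]
gripper_width: 0.0003
```

Emit:
carry_out --steps "1 0.034 0.005 -0.021 0 0 0;1 0 0 0 0 0 0"

```text
time_s: 7.55
tool_pos: [0.5534, 0.1228, 0.0814]
tool_rot: [-0.276, 1.023, 0.306]
contact_force: [-1.8, -1.5, 5.8]
gripper_width: 0.0004
```

```bash
cat > avg.py <<'E'
from plan import *
def avg(n=8,cam="side"):
    a=[];im=[]
    for i in range(n):
        s=arm.read_state(); a.append(np.r_[s['tool_pos'],R.from_euler('xyz',s['tool_rot']).as_rotvec(),s['contact_force'],s['ft_torque']]); im.append(arm.get_image(cam).astype(float))
    a=np.array(a); return a.mean(0),a.std(0)/np.sqrt(n),np.mean(im,0)
E
python3 - <<'E'
from avg import *
m,s,im=avg(8); print(m.round(5).tolist(),s.round(5).tolist()); np.save("probeF0.npy",m); cv2.imwrite("pics/sideF0.png",im[:,:,::-1])
p,r=m[:3],R.from_rotvec(m[3:6])
print(r.inv().apply([0,0,.025])/.025)
d=R.from_euler('z',.3524).apply([-.1,0,0]); print(r.inv().apply(d)/.025)
E
```

```text
[0.5534, 0.12283, 0.08142, -0.40687, 0.97336, 0.4191, -2.15444, -1.77138, 5.15731, -0.23196, 0.29987, -0.08822] [1e-05, 0.0, 1e-05, 1e-05, 2e-05, 1e-05, 0.16447, 0.16035, 0.14501, 0.01368, 0.01131, 0.00786]
[-0.85386222 -0.14195995  0.50076609]
[-2.07980898  0.75418513 -3.33250647][ WARN:0@17.613] global loadsave.cpp:1063 imwrite_ Unsupported depth image for selected encoder is fallbacked to CV_8U.
```

Emit:
carry_out --steps "1 -0.43 -0.07 0.25 0 0 0;1 -0.52 0.19 -0.83 0 0 0;1 -0.52 0.19 -0.83 0 0 0;1 -0.52 0.19 -0.83 0 0 0;1 -0.52 0.19 -0.83 0 0 0;1 0 0 0 0 0 0;1 0.035 0.005 -0.02 0 0 0;1 0.035 0.005 -0.02 0 0 0;1 0 0 0 0 0 0"

```text
time_s: 8.85
tool_pos: [0.4604, 0.0945, 0.098]
tool_rot: [-0.293, 1.034, 0.285]
contact_force: [0.8, -0.1, 0.4]
gripper_width: 0.0003
```

```bash
python3 - <<'E'
from avg import *
m,s,im=avg(3); print(m.round(5).tolist())
p,r=m[:3],R.from_rotvec(m[3:6])
print(r.inv().apply([0,0,-.001])/.025)
m0=np.load("probeF0.npy"); print(need(p,r,m0[:3],R.from_rotvec(m0[3:6])))
E
```

```text
[0.46019, 0.09442, 0.09791, -0.41251, 0.98519, 0.40919, 0.26168, -0.38099, 0.38922, -0.01017, 0.34355, -0.00086]
[ 0.0343838   0.00590968 -0.01956604]
(array([ 2.55832114, -0.83036808,  2.89695202]), array([-0.01357105, -0.13175742,  0.07228588]))
```

Emit:
carry_out --steps "1 0.069 0.012 -0.039 -0.014 -0.132 0.072;1 0.069 0.012 -0.039 0 0 0;1 0.069 0.012 -0.039 0 0 0;1 0.069 0.012 -0.039 0 0 0;1 0 0 0 0 0 0"

```text
time_s: 9.5
tool_pos: [0.4591, 0.0992, 0.0952]
tool_rot: [-0.292, 1.033, 0.287]
contact_force: [0.6, -0.4, -0.4]
gripper_width: 0.0003
```

Emit:
carry_out --steps "1 0.034 0.005 -0.02 0 0 0;1 0.034 0.005 -0.02 0 0 0;1 0 0 0 0 0 0"

```text
time_s: 9.8
tool_pos: [0.4592, 0.0995, 0.094]
tool_rot: [-0.294, 1.033, 0.284]
contact_force: [-0.6, -0.5, 0.4]
gripper_width: 0.0003
```

Emit:
carry_out --steps "1 0.034 0.005 -0.02 0 0 0;1 0 0 0 0 0 0"

```text
time_s: 10.0
tool_pos: [0.4592, 0.0997, 0.0933]
tool_rot: [-0.294, 1.033, 0.284]
contact_force: [0.3, 0.1, 0.0]
gripper_width: 0.0008
```

Emit:
carry_out --steps "1 0.034 0.005 -0.02 0 0 0;1 0 0 0 0 0 0"

```text
time_s: 10.2
tool_pos: [0.4592, 0.1, 0.0925]
tool_rot: [-0.295, 1.034, 0.283]
contact_force: [-0.6, 0.3, -0.6]
gripper_width: 0.0006
```

```bash
python3 - <<'E'
from plan import *
print(arm.read_state()['qpos'].round(3))
E
```

```text
[ 0.137  0.113  2.38   0.57   0.138 -2.557]
```

```bash
python3 - <<'E'
from plan import *
p,r=cur()
rt=orient(np.array([0,0,-1.]),.2,-1.4)
P=pts(.5054,.1058,.3524,-2.8)
pt=P['f']([-.075,0,.075])[0]; pt[2]=.11
print(need(p,r,p,rt)); p1,r1=p,rt
print("after", need(p1,r1,pt,rt),p1,pt, rt.as_matrix().round(3))
print("front-back shift",rt.inv().apply(R.from_euler('z',.3524).apply([.1,0,0]))/.025)
E
```

```text
(array([0., 0., 0.]), array([5.11065739, 5.1908016 , 0.10819237]))
after (array([-0.69959429, -0.74834994, -0.91439674]), array([0., 0., 0.])) [0.45915936 0.09996098 0.09251014] [0.43685548 0.08059271 0.11      ] [[ 0.    -0.029  1.   ]
 [ 0.     1.     0.029]
 [-1.     0.     0.   ]]
front-back shift [0.         1.27039606 3.79290045]
```

Emit:
carry_out --steps "1 -0.9 0 0 0 0 0;1 0 0 0 0.85 0.865 0.018;1 0 0 0 0.85 0.865 0.018;1 0 0 0 0.85 0.865 0.018;1 0 0 0 0.85 0.865 0.018;1 0 0 0 0.85 0.865 0.018;1 0 0 0 0.85 0.865 0.018;1 0 0 0 0 0 0;1 0 0 0 0 0 0"

```text
time_s: 11.1
tool_pos: [0.447, 0.1011, 0.1107]
tool_rot: [0.154, 1.509, 0.257]
contact_force: [-0.5, -0.3, 0.2]
gripper_width: 0.0004
```

```bash
python3 - <<'E'
from plan import *
p,r=cur(); print(p,arm.read_state()['qpos'].round(3))
rt=orient(np.array([0,0,-1.]),.2,-1.4)
print(need(p,r,p,rt)); 
print("after", need(p,rt,np.array([.43686,.0806,.088]),rt))
E
```

```text
[0.44702907 0.10109118 0.11068934] [ 0.195  0.208  2.017  0.005  0.855 -1.482]
(array([0., 0., 0.]), array([ 0.70404376,  0.57624986, -0.11114881]))
after (array([ 0.90757342, -0.80742054, -0.43052273]), array([0., 0., 0.]))
```

Emit:
carry_out --steps "1 0 0 0 0.7 0.58 -0.11;1 0.5 -0.81 -0.43 0 0 0;1 0.4 0 0 0 0 0;1 0.1 0 0 0 0 0;1 0 0 0 0 0 0;1 0 0 0 0 0 0"

```text
time_s: 11.7
tool_pos: [0.4374, 0.081, 0.0865]
tool_rot: [0.82, 1.57, 0.848]
contact_force: [-0.1, 0.3, -0.2]
gripper_width: 0.0004
```

Emit:
carry_out --steps "1 0.08 0 0 0 0 0;1 0.04 0 0 0 0 0;1 0 0 0 0 0 0"

```text
time_s: 12.0
tool_pos: [0.4372, 0.0808, 0.0832]
tool_rot: [2.618, 1.57, 2.646]
contact_force: [-0.2, -0.9, -1.1]
gripper_width: 0.0004
```

Emit:
carry_out --steps "1 0.04 0 0 0 0 0;1 0.04 0 0 0 0 0;1 0 0 0 0 0 0"

```text
time_s: 12.3
tool_pos: [0.4371, 0.0806, 0.0811]
tool_rot: [2.855, 1.57, 2.883]
contact_force: [0.2, -0.3, 0.0]
gripper_width: 0.0004
```

Emit:
carry_out --steps "1 0.04 0 0 0 0 0;1 0.04 0 0 0 0 0;1 0 0 0 0 0 0"

```text
time_s: 12.6
tool_pos: [0.437, 0.0806, 0.079]
tool_rot: [2.899, 1.57, 2.927]
contact_force: [-0.1, 0.4, 1.0]
gripper_width: 0.0005
```

Much better behaved when vertical. Creep on.

Emit:
carry_out --steps "1 0.02 0 0 0 0 0;1 0.02 0 0 0 0 0;1 0 0 0 0 0 0"

```text
time_s: 12.9
tool_pos: [0.4371, 0.0807, 0.0782]
tool_rot: [2.674, 1.57, 2.702]
contact_force: [-0.4, -0.1, 0.2]
gripper_width: 0.0003
```

Emit:
carry_out --steps "1 0.02 0 0 0 0 0;1 0 0 0 0 0 0"

```text
time_s: 13.1
tool_pos: [0.4372, 0.0807, 0.0777]
tool_rot: [2.688, 1.57, 2.716]
contact_force: [0.9, 0.1, 0.4]
gripper_width: 0.0001
```

Emit:
carry_out --steps "1 0.02 0 0 0 0 0;1 0 0 0 0 0 0"

```text
time_s: 13.3
tool_pos: [0.4371, 0.0807, 0.0772]
tool_rot: [2.73, 1.57, 2.758]
contact_force: [-0.5, 0.4, -0.8]
gripper_width: 0.0002
```

Emit:
carry_out --steps "1 0.02 0 0 0 0 0;1 0 0 0 0 0 0"

```text
time_s: 13.5
tool_pos: [0.4371, 0.0807, 0.0767]
tool_rot: [2.719, 1.57, 2.747]
contact_force: [-0.5, -0.3, -0.2]
gripper_width: 0.0007
```

Emit:
carry_out --steps "1 0.02 0 0 0 0 0;1 0 0 0 0 0 0"

```text
time_s: 13.7
tool_pos: [0.4372, 0.0807, 0.0763]
tool_rot: [2.575, 1.57, 2.603]
contact_force: [-0.5, -0.5, 0.4]
gripper_width: 0.0005
```

Emit:
carry_out --steps "1 0.02 0 0 0 0 0;1 0 0 0 0 0 0"

```text
time_s: 13.9
tool_pos: [0.4372, 0.0807, 0.0761]
tool_rot: [2.533, 1.57, 2.561]
contact_force: [-1.6, -0.9, 4.9]
gripper_width: 0.0005
```

Emit:
carry_out --steps "1 0.02 0 0 0 0 0;1 0 0 0 0 0 0"

```text
time_s: 14.1
tool_pos: [0.4372, 0.0807, 0.076]
tool_rot: [2.298, 1.57, 2.326]
contact_force: [-1.9, -0.8, 9.1]
gripper_width: 0.0007
```

Emit:
carry_out --steps "1 0.01 0 0 0 0 0;1 0 0 0 0 0 0"

```text
time_s: 14.3
tool_pos: [0.4372, 0.0806, 0.076]
tool_rot: [2.2, 1.57, 2.228]
contact_force: [-2.3, -0.0, 9.8]
gripper_width: 0.0003
```

```bash
python3 - <<'E'
from avg import *
m,s,im=avg(3); print(m.round(5).tolist())
np.save("probeR0.npy",m)
E
```

```text
[0.43722, 0.08064, 0.07599, -0.02171, 1.57084, 0.02218, -2.0639, -0.10328, 10.26506, -0.071, 0.59416, -0.01985]
```

Emit:
carry_out --steps "1 -0.015 0 0 0 0 0;1 -0.015 0 0 0 0 0;1 0 0 0 0 0 0"

```text
time_s: 14.75
tool_pos: [0.4372, 0.0807, 0.0761]
tool_rot: [2.214, 1.57, 2.242]
contact_force: [-0.9, 0.2, 6.3]
gripper_width: 0.0005
```

```bash
python3 - <<'E'
from avg import *
m,s,im=avg(3); print(m.round(5).tolist(), R.from_rotvec(m[3:6]).as_matrix()[:,0])
E
```

```text
[0.43721, 0.08065, 0.0761, -0.02174, 1.57099, 0.02219, -1.17945, -0.26317, 6.06432, -0.02921, 0.34158, 0.00664] [-3.05635931e-04  2.86402191e-04 -9.99999912e-01]
```

Emit:
carry_out --steps "1 -0.4 0 0 0 0 0;1 0 0.286 0.853 0 0 0;1 0 0.286 0.853 0 0 0;1 0 0.286 0.853 0 0 0;1 0 0.286 0.853 0 0 0;1 0.2 0 0 0 0 0;1 0 0 0 0 0 0;1 0 0 0 0 0 0"

```text
time_s: 15.7
tool_pos: [0.5201, 0.1112, 0.0803]
tool_rot: [-3.098, 1.568, -3.07]
contact_force: [-0.8, -0.6, -0.1]
gripper_width: 0.0005
```

Emit:
carry_out --steps "1 0.08 0 0 0 0 0;1 0 0 0 0 0 0"

```text
time_s: 15.9
tool_pos: [0.5208, 0.1114, 0.0786]
tool_rot: [2.995, 1.57, 3.022]
contact_force: [0.7, -0.2, -0.8]
gripper_width: 0.0006
```

Emit:
carry_out --steps "1 0.08 0 0 0 0 0;1 0.02 0 0 0 0 0;1 0 0 0 0 0 0"

```text
time_s: 16.2
tool_pos: [0.5215, 0.1116, 0.0761]
tool_rot: [2.799, 1.57, 2.827]
contact_force: [1.0, 0.8, -0.8]
gripper_width: 0.0006
```

Emit:
carry_out --steps "1 0.02 0 0 0 0 0;1 0.02 0 0 0 0 0;1 0 0 0 0 0 0"

```text
time_s: 16.5
tool_pos: [0.5216, 0.1116, 0.0751]
tool_rot: [2.715, 1.57, 2.743]
contact_force: [-0.0, -0.2, -0.1]
gripper_width: 0.0002
```

Emit:
carry_out --steps "1 0.02 0 0 0 0 0;1 0 0 0 0 0 0"

```text
time_s: 16.7
tool_pos: [0.5216, 0.1116, 0.0746]
tool_rot: [2.75, 1.57, 2.778]
contact_force: [0.9, 0.3, 0.1]
gripper_width: 0.001
```

Emit:
carry_out --steps "1 0.02 0 0 0 0 0;1 0 0 0 0 0 0"

```text
time_s: 16.9
tool_pos: [0.5216, 0.1116, 0.0741]
tool_rot: [2.662, 1.57, 2.69]
contact_force: [0.3, -0.0, 0.1]
gripper_width: 0.0005
```

Emit:
carry_out --steps "1 0.02 0 0 0 0 0;1 0 0 0 0 0 0"

```text
time_s: 17.1
tool_pos: [0.5217, 0.1116, 0.074]
tool_rot: [2.482, 1.57, 2.51]
contact_force: [-0.4, 0.1, 3.5]
gripper_width: 0.0006
```

Emit:
carry_out --steps "1 0.02 0 0 0 0 0;1 0 0 0 0 0 0"

```text
time_s: 17.3
tool_pos: [0.5217, 0.1116, 0.0739]
tool_rot: [1.751, 1.57, 1.778]
contact_force: [-1.5, 0.1, 6.0]
gripper_width: 0.0007
```

Emit:
carry_out --steps "1 0.02 0 0 0 0 0;1 0 0 0 0 0 0"

```text
time_s: 17.5
tool_pos: [0.5218, 0.1117, 0.0739]
tool_rot: [1.266, 1.57, 1.294]
contact_force: [-2.4, -0.4, 8.2]
gripper_width: 0.0004
```

```bash
python3 - <<'E'
from avg import *
m,s,im=avg(4); print(m.round(5).tolist())
np.save("probeF1.npy",m)
d=m[:3]-np.array([.43721,.08065,.0761]); b=np.hypot(*d[:2]); 
p=m[:3]; print(arm.read_state()['qpos'].round(3))
x=R.from_euler('z',-.3524).apply(p-[.5054,.1058,0]); print("stand coords",x, b)
rt=R.from_rotvec(m[3:6])
print((rt.as_matrix()).round(3))
P=pts(.5054,.1058,.3524,-2.5)
for th in (-1.6,-1.4,):
  r2=orient(-P['axis'],.21,th); pt=P['knob']+P['axis']*.09
  print(th,need(p,rt,pt,r2), r2.as_matrix().round(2))
E
```

```text
[0.52173, 0.11166, 0.07384, -0.02164, 1.57059, 0.02227, -2.04745, -0.33858, 9.12774, -0.08608, 0.5707, 0.00866]
[ 0.189  0.386  1.857  0.     0.899 -1.41 ]
stand coords [ 0.01735124 -0.00014147  0.07384092] 0.09003134875928145
[[ 0.    -0.028  1.   ]
 [ 0.     1.     0.028]
 [-1.     0.     0.   ]]
-1.6 (array([-4.99982588,  0.07484903,  0.19930037]), array([-1.7031469 , -5.42987305,  1.28349858])) [[ 0.52 -0.23  0.82]
 [ 0.19  0.97  0.15]
 [-0.83  0.08  0.55]]
-1.4 (array([-4.99982588,  0.07484903,  0.19930037]), array([ 0.15216268, -5.26743304,  1.81669385])) [[ 0.52 -0.06  0.85]
 [ 0.19  0.98 -0.04]
 [-0.83  0.18  0.52]]
```

```bash
python3 - <<'E'
from avg import *
p,rt=cur()
P=pts(.5054,.1058,.3524,-2.17)
r2=orient(-P['axis'],.21,-1.2); pt=P['knob']+P['axis']*.06
print(need(p,rt,pt,r2), need(p,r2,pt,r2)[0])
E
```

```text
(array([-3.98188198,  0.28399725,  0.82101753]), array([ 2.01032317, -5.10009669,  2.35345692])) [-2.83396123  1.51448495  2.50701165]
```

Emit:
carry_out --steps "1 -1 0 0 0 0 0;0.35 -1 0 0 0 0 0;0.35 -1 0 0 0.34 -0.85 0.39;0.35 -1 0 0 0.34 -0.85 0.39;0.35 0 0 0 0.34 -0.85 0.39;0.35 0 0 0 0.34 -0.85 0.39;0.35 0 0 0 0.34 -0.85 0.39;0.35 0 0 0 0.34 -0.85 0.39;0.35 0 0 0 0 0 0;0.35 0 0 0 0 0 0"

```text
time_s: 18.7
tool_pos: [0.5197, 0.1105, 0.1728]
tool_rot: [0.541, 0.986, 0.349]
contact_force: [0.3, 0.4, 0.2]
gripper_width: 0.0591
```

```bash
python3 - <<'E'
from avg import *
p,rt=cur();s=arm.read_state();print(p,s['qpos'].round(3),s['gripper_width'])
P=pts(.5054,.1058,.3524,-2.17)
r2=orient(-P['axis'],.21,-1.2); pt=P['knob']+P['axis']*.06
print(need(p,rt,pt,r2))
c=cal("wrist"); im=arm.get_image("wrist")
cv2.imwrite("pics/w3.png",im[:,:,::-1])
for k in('knob','ktop','ball','top'):print(k,proj(c,P[k]))
E
```

```text
[0.51968087 0.11053463 0.17281867] [ 0.103  0.062  2.177  0.396  0.356 -1.61 ] 0.05907803369891327
(array([0.51072311, 0.43778642, 0.68508211]), array([-0.02066724, -0.00809285,  0.02657079]))
knob [[266.90118289 215.95843284]]
ktop [[267.463242   221.26917419]]
ball [[263.18415605 180.83727303]]
top [[211.79830318 130.66788699]]
```

View pics/w3.png

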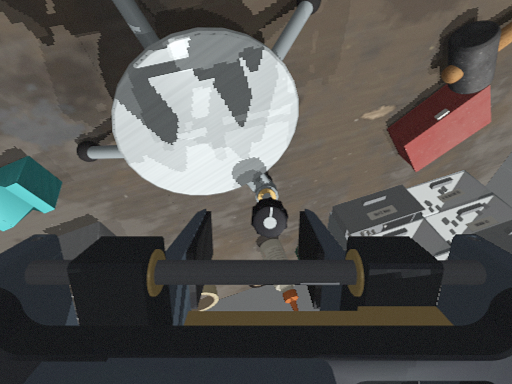

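Emit:
carry_out --steps "0.35 0.25 0.24 0.34 0 0 0;0.35 0.26 0.24 0.34 0 0 0;0.35 0 0 0 0 0 0;0.35 0 0 0 0 0 0"

```text
time_s: 19.15
tool_pos: [0.5425, 0.1208, 0.1732]
tool_rot: [0.541, 0.985, 0.35]
contact_force: [-0.4, -0.3, 0.1]
gripper_width: 0.059
```

```bash
python3 - <<'E'
from avg import *
p,rt=cur();s=arm.read_state();print(p,s['qpos'].round(3),s['gripper_width'])
P=pts(.5054,.1058,.3524,-2.17)
r2=orient(-P['axis'],.21,-1.2); pt=P['knob']-P['axis']*.019
print(need(p,rt,pt,r2))
c=cal("wrist"); im=arm.get_image("wrist")
crop("wrist","pics/w4.png",150,100,390,280,3,im)
for k in('knob','ktop','ball','top'):print(k,(proj(c,P[k])-[150,100])*3)
g=p+rt.apply([-.019,0,0]); print("grasp pt",(proj(c,g)-[150,100])*3)
E
```

```text
[0.54251931 0.12079989 0.17321805] [ 0.123  0.1    2.133  0.363  0.357 -1.561] 0.0589684559094511
(array([ 3.13231539, -0.05141645,  0.00406664]), array([-0.0184214 , -0.00804192,  0.02099577]))
knob [[311.88261217 311.80639508]]
ktop [[311.62893215 327.0156075 ]]
ball [[313.51455313 213.96448756]]
top [[128.2370013   30.41586316]]
grasp pt [[317.02872855 437.39816429]]
```

View pics/w4.png

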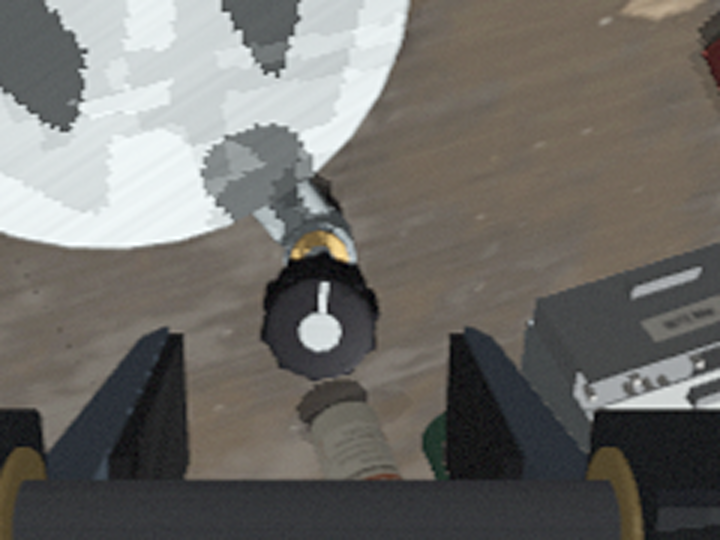

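```bash
python3 - <<'E'
from avg import *
im=arm.get_image("wrist")
cv2.imwrite("pics/w5.png",im[:,:,::-1])
c=cal("wrist")
P=pts(.5054,.1058,.3524,-2.17)
v=im[:,:,::-1].copy()
th=np.linspace(0,2*np.pi,73)[:-1]
ring=P['f'](np.c_[-.01+.08*np.cos(th),.08*np.sin(th),0*th+.075])
for q in proj(c,ring): cv2.circle(v,tuple(int(z) for z in q.round()),0,(0,0,255),-1)
for q in proj(c,np.r_[P['feet'],[P['ball'],P['ktop']]]): cv2.circle(v,tuple(int(z) for z in q.round()),2,(0,255,0),1)
cv2.imwrite("pics/w5c.png",cv2.resize(v[0:264],None,fx=1.56,fy=1.56,interpolation=cv2.INTER_CUBIC))
E
```

```text
(no output)
```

View pics/w5c.png

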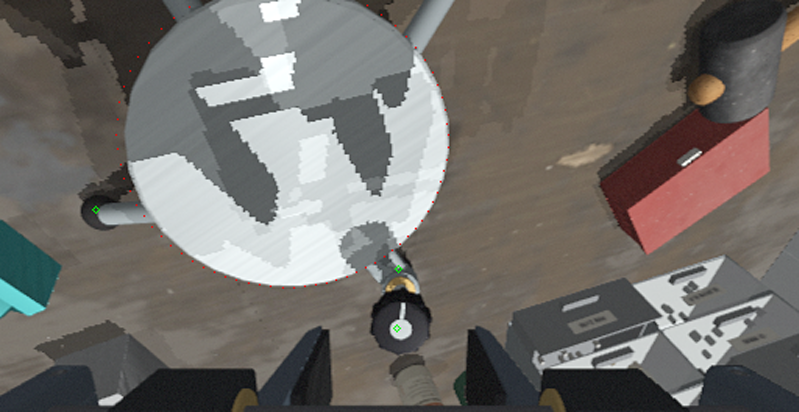

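Emit:
carry_out --steps "0.35 0.6 0.01 0 0 0 0;0.35 0.6 0.01 0 0 0 0;0.35 0.6 0 0 0 0 0;0.35 0.6 0 0 0 0 0;0.35 0.5 0 0 0 0 0;0.35 0.23 0 0 0 0 0;0.35 0 0 0 0 0 0;0.35 0 0 0 0 0 0"

```text
time_s: 20.05
tool_pos: [0.5824, 0.1355, 0.1086]
tool_rot: [0.541, 0.985, 0.349]
contact_force: [-0.2, 0.1, 0.4]
gripper_width: 0.0593
```

```bash
python3 - <<'E'
from avg import *
m,s,im=avg(3,"wrist");print(m.round(4).tolist());s=arm.read_state();print(s['qpos'].round(3))
p,rt=cur()
P=pts(.5054,.1058,.3524,-2.17)
r2=orient(-P['axis'],.21,-1.2); pt=P['knob']-P['axis']*.019
print(need(p,rt,pt,r2))
crop("wrist","pics/w6.png",100,100,420,340,2.5,im.astype(np.uint8))
E
```

```text
[0.5825, 0.1355, 0.1089, 0.321, 1.0275, 0.0483, -0.5002, -0.1378, 0.2724, -0.0816, 0.3111, 0.0054]
[ 0.147  0.257  2.142  0.595  0.199 -1.784]
(array([ 0.0505031 , -0.05821723,  0.00150842]), array([-0.02379503,  0.00920482,  0.01911978]))
```

View pics/w6.png

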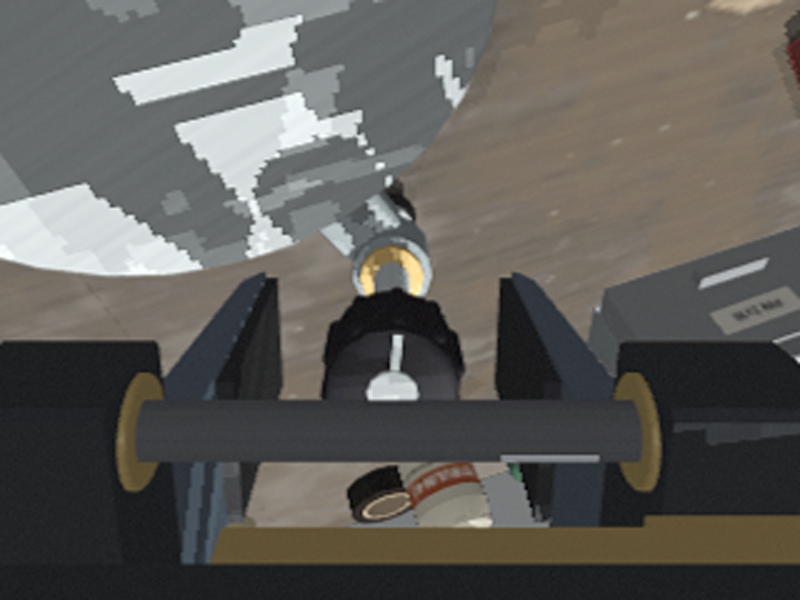

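Emit:
carry_out --steps "1 0 0 0 0 0 0;1 0 0 0 0 0 0;1 0 0 0 0 0 0;1 0 0 0 0 0 0;1 0 0 0 0 0 0"

```text
time_s: 20.7
tool_pos: [0.5827, 0.1362, 0.1088]
tool_rot: [0.542, 0.984, 0.35]
contact_force: [-0.7, 4.3, 1.6]
gripper_width: 0.0324
```

```bash
python3 - <<'E'
from avg import *
m,s,im=avg(2,"wrist");print(m.round(4).tolist());s=arm.read_state();print(s['qpos'].round(3),s['gripper_width'])
P0=pts(.5054,.1058,.3524,-2.17);P1=pts(.5054,.1058,.3524,0)
print(P0['knob'],P1['knob'],P0['axis'],P1['axis'])
r=R.from_rotvec(m[3:6])
print("shift in tool",r.inv().apply(P1['knob']-P0['knob']), "axis shift", r.inv().apply(np.cross(P0['axis'],P1['axis'])))
E
```

```text
[0.5827, 0.1362, 0.1088, 0.3214, 1.0279, 0.0491, -0.6231, 4.8716, 2.0353, 0.6166, 0.2065, 0.4035]
[ 0.148  0.258  2.141  0.596  0.199 -1.785] 0.03246468623188727
[0.5732335  0.13074582 0.12344941] [0.57350771 0.13084666 0.12158553] [-0.52005532 -0.19125069  0.83244558] [-0.53832847 -0.19797066  0.81915204]
shift in tool [ 0.00171409 -0.00040615 -0.00067557] axis shift [ 2.72887716e-05 -2.01726866e-02  1.21970859e-02]
```

```bash
python3 - <<'E'
from avg import *
p,r=cur()
N=20; s0=-2.17
P0=pts(.5054,.1058,.3524,s0)
# rigid grip: tool pose relative to (knob,stand R) frame
A0=P0['R']; loc=A0.inv().apply(p-P0['knob']); Rl=A0.inv()*r
dth=np.radians(6)
rows=[]
pc,rc=p,r
for k in range(1,N+1):
    s=s0+k*dth; Pk=pts(.5054,.1058,.3524,s)
    rot=R.from_rotvec(-AX*k*dth)
    rt=Pk['R']*rot*Rl; pt=Pk['knob']+Pk['R'].apply(rot.apply(loc))
    a,b=need(pc,rc,pt,rt); rows.append(np.r_[a,b]); pc,rc=pt,rt
print(np.round(rows,3))
print(loc, Rl.as_matrix()[:,0])
E
```

```text
[[ 0.003  0.     0.008  1.    -0.008  0.006]
 [ 0.003  0.     0.008  1.    -0.007  0.007]
 [ 0.003  0.     0.008  1.    -0.006  0.008]
 [ 0.003  0.     0.008  1.    -0.005  0.009]
 [ 0.003 -0.     0.008  1.    -0.004  0.009]
 [ 0.003 -0.     0.008  1.    -0.003  0.01 ]
 [ 0.003 -0.     0.008  1.    -0.002  0.01 ]
 [ 0.003 -0.     0.008  1.    -0.001  0.011]
 [ 0.003 -0.     0.008  1.    -0.     0.011]
 [ 0.003 -0.     0.008  1.     0.001  0.011]
 [ 0.003 -0.     0.008  1.     0.002  0.011]
 [ 0.003 -0.     0.008  1.     0.003  0.011]
 [ 0.003 -0.     0.009  1.     0.004  0.01 ]
 [ 0.003 -0.     0.009  1.     0.006  0.01 ]
 [ 0.003  0.     0.009  1.     0.007  0.01 ]
 [ 0.003  0.     0.009  1.     0.008  0.009]
 [ 0.003  0.     0.009  1.     0.008  0.008]
 [ 0.003  0.     0.009  1.     0.009  0.008]
 [ 0.003  0.     0.009  1.     0.01   0.007]
 [ 0.003  0.     0.009  1.     0.011  0.006]]
[ 0.01110067  0.00183346 -0.0144354 ] [ 0.57294581 -0.00122945 -0.81959233]
```

Emit:
carry_out --steps "1 0.003 0 0 1 -0.008 0.006;1 0.003 0 0 1 -0.007 0.007;1 0.003 0 0 1 -0.006 0.008;1 0.003 0 0 1 -0.005 0.009;1 0.003 0 0 1 -0.004 0.009;1 0.003 0 0 1 -0.003 0.01;1 0.003 0 0 1 -0.002 0.01;1 0.003 0 0 1 -0.001 0.011;1 0 0 0 0 0 0"

```text
time_s: 21.7
tool_pos: [0.5833, 0.137, 0.1087]
tool_rot: [1.384, 0.975, 0.354]
contact_force: [0.4, 9.7, 4.5]
gripper_width: 0.0324
```

```bash
cat > chk.py <<'E'
from avg import *
import sys
m,s,im=avg(2,"wrist");print(m.round(4).tolist());s=arm.read_state();print(s['qpos'].round(3),s['gripper_width'])
r=R.from_rotvec(m[3:6]); print("F tool",r.inv().apply(m[6:9]).round(2),"M tool",r.inv().apply(m[9:12]).round(3), "x axis",r.as_matrix()[:,0].round(4))
crop("wrist","pics/%s.png"%sys.argv[1],100,0,420,340,1.7,im.astype(np.uint8))
crop("top","pics/%st.png"%sys.argv[1],190,120,350,240,4)
E
python3 chk.py g1
```

```text
[0.5833, 0.137, 0.1087, 1.085, 1.0035, -0.3852, 0.4085, 9.3058, 3.672, 1.0658, 0.176, 0.6759]
[ 0.147  0.259  2.146  0.658  0.19  -1.009] 0.03233280815342681
F tool [-1.01  6.56 -7.5 ] M tool [0.036 1.197 0.435] x axis [ 0.5262  0.1945 -0.8278]
```

View pics/g1.png

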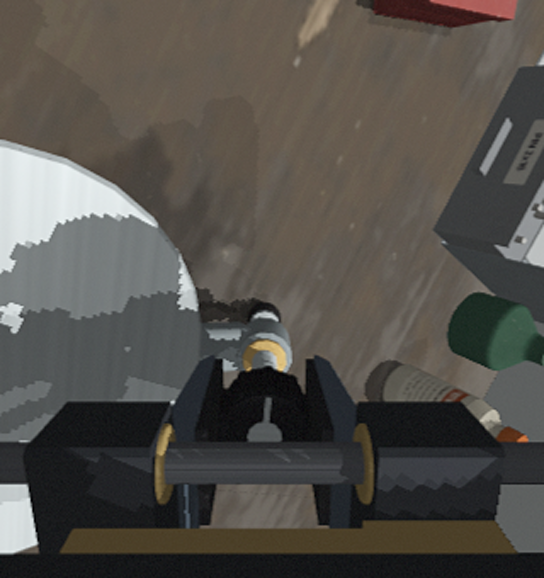

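Emit:
carry_out --steps "1 0.003 0.013 -0.015 0 0 0;1 0.003 0.013 -0.015 1 0 0.011;1 0.003 0 0 1 0.001 0.011;1 0.003 0 0 1 0.002 0.011;1 0.003 0 0 1 0.003 0.011;1 0.003 0 0 1 0.004 0.01;1 0 0 0 0 0 0"

```text
time_s: 22.55
tool_pos: [0.5839, 0.1374, 0.1088]
tool_rot: [1.906, 0.969, 0.353]
contact_force: [0.3, 4.6, 3.3]
gripper_width: 0.0324
```

```bash
python3 chk.py g2
```

```text
[0.584, 0.1374, 0.1088, 1.5547, 0.92, -0.6653, 0.034, 4.8151, 4.0145, 0.6934, 0.266, 0.4979]
[ 0.147  0.259  2.15   0.695  0.182 -0.524] 0.0325646734833835
F tool [-2.35  1.99 -5.46] M tool [ 0.01   0.841 -0.303] x axis [ 0.5315  0.1957 -0.8242]
```

Emit:
carry_out --steps "1 0.003 0 -0.01 1 0.005 0.01;1 0.003 0 -0.01 1 0.006 0.01;1 0.003 0 0 1 0.007 0.01;1 0.003 0 0 1 0.008 0.009;1 0.003 0 0 1 0.008 0.008;1 0.003 0 0 1 0.009 0.008;1 0 0 0 0 0 0;1 0 0 0 0 0 0"

```text
time_s: 23.5
tool_pos: [0.5848, 0.1372, 0.1088]
tool_rot: [2.529, 0.96, 0.35]
contact_force: [2.2, 2.5, 5.2]
gripper_width: 0.0324
```

```bash
python3 chk.py g3
```

```text
[0.5848, 0.1372, 0.1088, 2.1042, 0.7403, -1.0075, 1.7315, 2.4445, 5.4406, 0.5056, 0.158, 0.3169]
[0.147 0.26  2.156 0.75  0.171 0.048] 0.03232805033115313
F tool [-3.04  1.56 -5.18] M tool [ 0.044  0.374 -0.489] x axis [ 0.5385  0.1966 -0.8194]
```

View pics/g3.png

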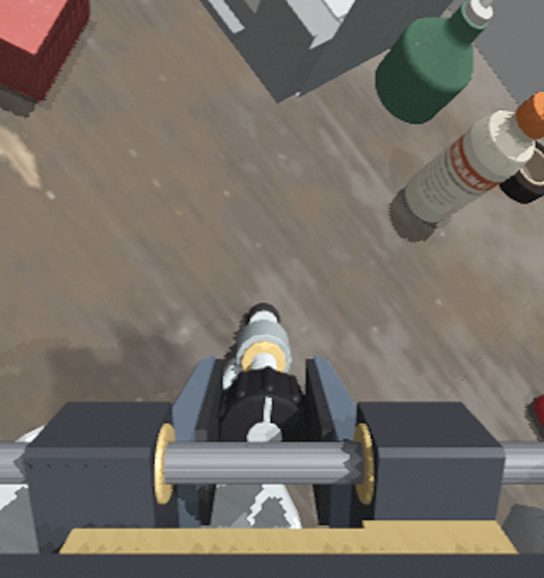

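View pics/g3t.png

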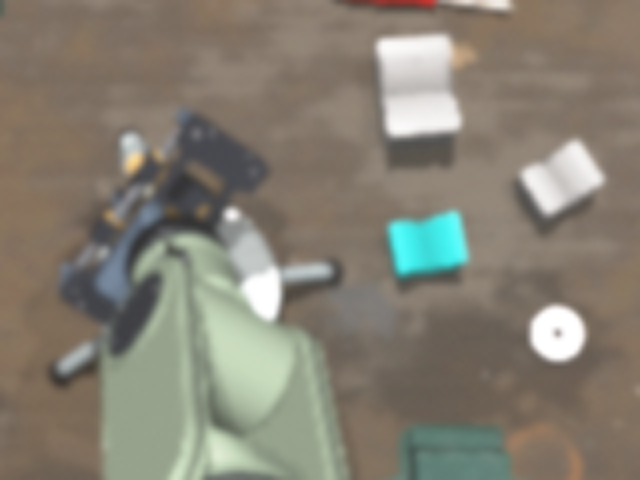

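Emit:
carry_out --steps "0.35 0 0 0 0 0 0;0.35 0 0 0 0 0 0;0.35 0 0 0 0 0 0;0.35 -0.6 0 0 0 0 0;0.35 -0.8 0 0 0 0 0;0.35 -0.8 0 0 0 0 0;0.35 -0.8 0 0 0 0 0;0.35 -0.6 0 0 0 0 0;0.35 0 0 0 0 0 0"

```text
time_s: 24.55
tool_pos: [0.535, 0.1193, 0.1828]
tool_rot: [2.531, 0.961, 0.351]
contact_force: [0.6, 0.1, -0.2]
gripper_width: 0.0596
```

```bash
python3 - <<'E'
from avg import *
p,r=cur();s=arm.read_state();print(p,s['qpos'].round(3),s['gripper_width'])
m=np.load("probeF1.npy")
pt=m[:3].copy();pt[2]=.09
rt=R.from_rotvec(m[3:6])
a,b=need(p,r,pt,rt); print(a,b, need(p,rt,pt,rt)[0])
rt2=rt*R.from_rotvec([np.pi,0,0]);print(need(p,r,pt,rt2))
E
```

```text
[0.53496913 0.11927689 0.18276927] [0.117 0.071 2.151 0.399 0.348 0.39 ] 0.059585758332158706
[ 2.69672888 -1.41551168  2.20612869] [-20.30688725   1.02952518  -7.08080931] [ 3.71060107 -0.29141219 -0.53809145]
(array([ 2.69672888, -1.41551168,  2.20612869]), array([ 8.62453195, -5.97117649, -0.8681884 ]))
```

Emit:
carry_out --steps "1 0 0 0 0.862 -0.597 -0.087;1 0 0 0 0.862 -0.597 -0.087;1 0 0 0 0.862 -0.597 -0.087;1 0 0 0 0.862 -0.597 -0.087;1 0 0 0 0.862 -0.597 -0.087;1 0 0 0 0.862 -0.597 -0.087;1 0 0 0 0.862 -0.597 -0.087;1 0 0 0 0.862 -0.597 -0.087;1 0 0 0 0.862 -0.597 -0.087;1 0 0 0 0.862 -0.597 -0.087;1 0 0.29 0.54 0 0 0;1 0.9 0 0 0 0 0;1 0.9 0 0 0 0 0;1 0.9 0 0 0 0 0;1 0.8 0 0 0 0 0;1 0 0 0 0 0 0;1 0 0 0 0 0 0"

```text
time_s: 26.25
tool_pos: [0.5234, 0.1129, 0.0926]
tool_rot: [-3.11, 1.553, 0.098]
contact_force: [-0.8, 0.4, -0.5]
gripper_width: 0.0009
```

```bash
python3 - <<'E'
from avg import *
p,r=cur();s=arm.read_state();print(p,s['qpos'].round(3),s['gripper_width'])
m=np.load("probeF1.npy")
pt=m[:3].copy();pt[2]=.079
rt2=R.from_rotvec(m[3:6])*R.from_rotvec([np.pi,0,0])
print(need(p,r,pt,rt2))
E
```

```text
[0.52344806 0.11294942 0.09261082] [ 0.192  0.358  1.844 -0.002  0.922  1.697] 0.0009026688599429924
(array([0.54300789, 0.04733868, 0.08177419]), array([ 0.37259049, -0.17263191,  0.00497118]))
```

Emit:
carry_out --steps "1 0 0.05 0.08 0.37 -0.173 0;1 0.3 0 0 0 0 0;1 0.24 0 0 0 0 0;1 0 0 0 0 0 0;1 0 0 0 0 0 0"

```text
time_s: 26.75
tool_pos: [0.5215, 0.1115, 0.0797]
tool_rot: [-2.608, 1.569, 0.562]
contact_force: [0.2, 0.1, -1.2]
gripper_width: 0.0004
```

Emit:
carry_out --steps "1 0.04 0 0 0 0 0;1 0.02 0 0 0 0 0;1 0 0 0 0 0 0"

```text
time_s: 27.05
tool_pos: [0.5217, 0.1115, 0.0783]
tool_rot: [-2.658, 1.569, 0.512]
contact_force: [-0.6, 0.5, 0.3]
gripper_width: 0.0005
```

Emit:
carry_out --steps "1 0.04 0 0 0 0 0;1 0.02 0 0 0 0 0;1 0 0 0 0 0 0"

```text
time_s: 27.35
tool_pos: [0.5216, 0.1114, 0.0767]
tool_rot: [-2.595, 1.569, 0.574]
contact_force: [0.3, 0.7, -0.7]
gripper_width: 0.0003
```

Emit:
carry_out --steps "1 0.04 0 0 0 0 0;1 0 0 0 0 0 0"

```text
time_s: 27.55
tool_pos: [0.5215, 0.1115, 0.0757]
tool_rot: [-2.583, 1.569, 0.586]
contact_force: [0.3, -0.7, 0.3]
gripper_width: 0.0004
```

Emit:
carry_out --steps "1 0.02 0 0 0 0 0;1 0 0 0 0 0 0"

```text
time_s: 27.75
tool_pos: [0.5216, 0.1115, 0.0752]
tool_rot: [-2.632, 1.569, 0.538]
contact_force: [0.1, 0.1, -0.6]
gripper_width: 0.0003
```

Emit:
carry_out --steps "1 0.02 0 0 0 0 0;1 0 0 0 0 0 0"

```text
time_s: 27.95
tool_pos: [0.5216, 0.1115, 0.0747]
tool_rot: [-2.631, 1.569, 0.539]
contact_force: [-0.1, -1.1, 0.3]
gripper_width: 0.0004
```

Emit:
carry_out --steps "1 0.02 0 0 0 0 0;1 0 0 0 0 0 0"

```text
time_s: 28.15
tool_pos: [0.5217, 0.1115, 0.0746]
tool_rot: [-2.681, 1.569, 0.488]
contact_force: [-0.3, 0.2, 3.5]
gripper_width: 0.0003
```

Emit:
carry_out --steps "1 0.01 0 0 0 0 0;1 0 0 0 0 0 0"

```text
time_s: 28.35
tool_pos: [0.5217, 0.1115, 0.0746]
tool_rot: [-2.703, 1.569, 0.467]
contact_force: [-0.2, -0.9, 5.2]
gripper_width: 0.0003
```

```bash
python3 - <<'E'
from avg import *
m,s,im=avg(3,"side"); print(m.round(5).tolist()); np.save("pF2.npy",m)
r=R.from_rotvec(m[3:6]); print(r.as_matrix().round(4), r.inv().apply([.43721-m[0],.08065-m[1],0])/.025)
E
```

```text
[0.52171, 0.11149, 0.07462, 2.21013, 0.03182, -2.20565, -0.97528, -0.49311, 5.51216, -0.08717, 0.49958, 0.01169]
[[ 2.000e-03  2.780e-02 -9.996e-01]
 [ 1.000e-03 -9.996e-01 -2.780e-02]
 [-1.000e+00 -9.000e-04 -2.000e-03]] [-0.00803973  1.13890524  3.41290037]
```

Emit:
carry_out --steps "1 -0.3 0 0 0 0 0;1 0 0.308 -0.845 0 0 0;1 0 0.308 -0.845 0 0 0;1 0 0.308 -0.845 0 0 0;1 0 0.308 -0.845 0 0 0;1 0.15 0 0 0 0 0;1 0 0 0 0 0 0"

```text
time_s: 29.2
tool_pos: [0.606, 0.0829, 0.077]
tool_rot: [-0.798, 1.57, 2.371]
contact_force: [-0.7, 0.1, -0.0]
gripper_width: 0.0004
```

```bash
python3 - <<'E'
from avg import *
s=arm.read_state();print(s['contact_force'],s['ft_torque'],s['qpos'].round(3))
crop("side","pics/s7.png",195,140,355,260,5)
crop("wrist","pics/w7.png",0,0,512,384,1.5)
crop("top","pics/t7.png",190,120,350,240,5)
E
```

```text
[-0.71574216  0.11894335 -0.01348041] [-0.00629045  0.21856008 -0.04987256] [1.170e-01 4.880e-01 1.665e+00 1.000e-03 9.890e-01 1.660e+00]
```

View pics/s7.png

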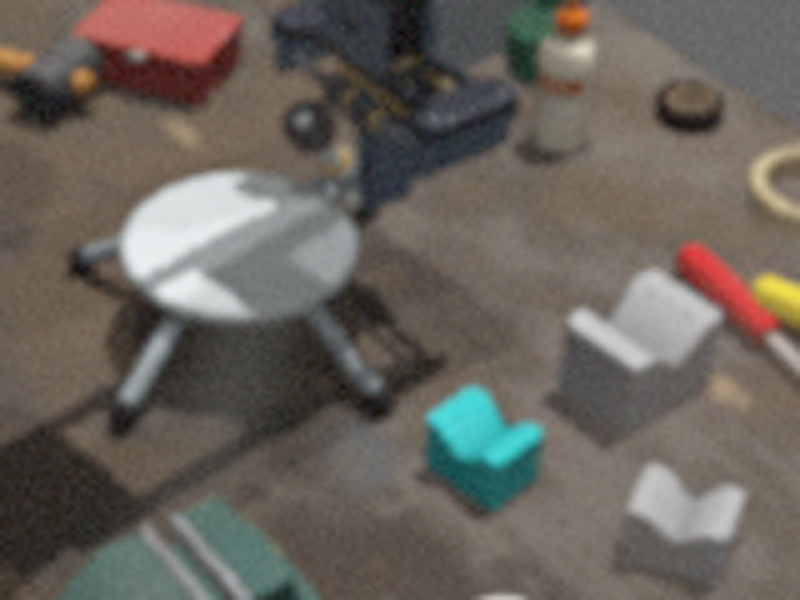

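View pics/w7.png

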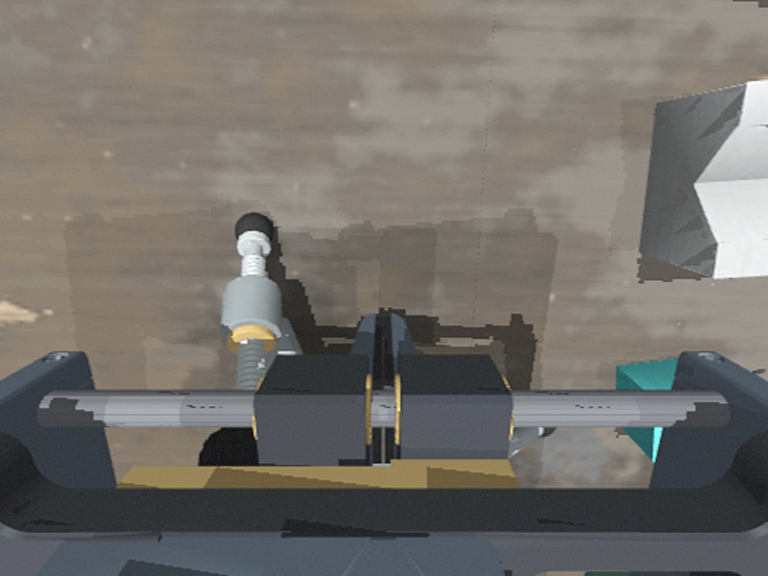

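View pics/t7.png

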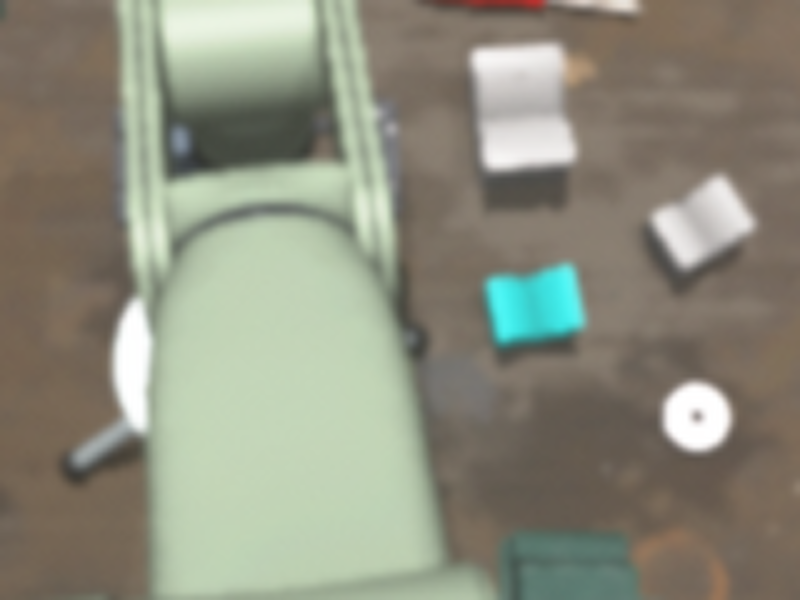

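Emit:
carry_out --steps "1 -1 0 0 0 0 0;1 -1 0 0 0 0 0;1 -0.4 0 0 0 0 0;1 0 0 0.96 0 0 0;1 0 0 0.96 0 0 0;1 0 0 0.96 0 0 0;1 0 0 0.96 0 0 0;1 0 0 0.97 0 0 0;1 0 -0.05 0.97 0 0 0;1 0 -0.05 0.97 0 0 0;1 1 0 0 0 0 0;1 1 0 0 0 0 0;1 0.3 0 0 0 0 0;1 0 0 0 0 0 0;1 0 0 0 0 0 0"

```text
time_s: 30.85
tool_pos: [0.4387, 0.081, 0.0807]
tool_rot: [-2.764, 1.568, 0.406]
contact_force: [0.6, 0.5, 1.1]
gripper_width: 0.0002
```

```bash
python3 - <<'E'
from avg import *
p,r=cur();s=arm.read_state();print(p,s['qpos'].round(3),s['gripper_width'])
m=np.load("pF2.npy")
print(need(p,r,np.array([.43721,.08065,.077]),R.from_rotvec(m[3:6])))
E
```

```text
[0.43870711 0.08097597 0.08067007] [1.560e-01 2.570e-01 2.042e+00 1.000e-03 8.400e-01 1.699e+00] 0.00020619035564868612
(array([0.14663805, 0.01150897, 0.06059691]), array([ 0.00076394, -0.00471721,  0.00059248]))
```

Emit:
carry_out --steps "1 0.08 0.01 0.06 0 0 0;1 0.06 0 0 0 0 0;1 0 0 0 0 0 0"

```text
time_s: 31.15
tool_pos: [0.4368, 0.0805, 0.0769]
tool_rot: [-2.731, 1.568, 0.438]
contact_force: [-0.6, 0.1, -0.7]
gripper_width: 0.0006
```

Emit:
carry_out --steps "1 0.02 0 0 0 0 0;1 0.01 0 0 0 0 0;1 0 0 0 0 0 0"

```text
time_s: 31.45
tool_pos: [0.4367, 0.0805, 0.0759]
tool_rot: [-2.644, 1.569, 0.526]
contact_force: [0.3, -0.2, 0.5]
gripper_width: 0.0003
```

Emit:
carry_out --steps "1 0.02 0 0 0 0 0;1 0 0 0 0 0 0"

```text
time_s: 31.65
tool_pos: [0.4367, 0.0805, 0.0753]
tool_rot: [-2.622, 1.569, 0.548]
contact_force: [-0.6, -0.3, -0.9]
gripper_width: 0.0005
```

Emit:
carry_out --steps "1 0.02 0 0 0 0 0;1 0 0 0 0 0 0"

```text
time_s: 31.85
tool_pos: [0.4367, 0.0805, 0.075]
tool_rot: [-2.663, 1.569, 0.507]
contact_force: [-1.3, -0.6, 2.2]
gripper_width: 0.0
```

Emit:
carry_out --steps "1 0.016 0 0 0 0 0;1 0 0 0 0 0 0"

```text
time_s: 32.05
tool_pos: [0.4367, 0.0805, 0.075]
tool_rot: [-2.688, 1.569, 0.482]
contact_force: [-1.4, 0.1, 6.5]
gripper_width: 0.0003
```

```bash
python3 - <<'E'
from avg import *
m,s,im=avg(3,"side"); print(m.round(5).tolist()); np.save("pR2.npy",m)
f=np.load("pF2.npy"); d=m-f
print(d[:3], R.from_rotvec(m[3:6]).as_matrix()[:,0],R.from_rotvec(f[3:6]).as_matrix()[:,0])
sl=d[2]/np.hypot(*d[:2]); print(sl, -sl*.18/(L*np.cos(a35)))
E
```

```text
[0.43674, 0.08055, 0.07495, 2.20982, 0.03177, -2.20586, -1.8392, 0.00413, 5.93589, -0.10277, 0.50209, -0.01406]
[-0.0849688  -0.03093575  0.00032643] [ 1.78048790e-03  9.26691881e-04 -9.99997986e-01] [ 0.00201343  0.00100088 -0.99999747]
0.0036099145548940553 -0.33227182547539974
```

```bash
python3 - <<'E'
from avg import *
p,rt=cur()
P=pts(.5054,.1058,.3524,-.3)
for th in(1.3,1.6):
  r2=orient(-P['axis'],.21,th); pt=P['knob']+P['axis']*.06
  # earlier gripped centre: learn real knob centre from g3 pose
  print(th,need(p,rt,pt,r2))
g=np.array([.5848,.1372,.1088]); gr=R.from_rotvec([2.1042,.7403,-1.0075])
k=g+gr.apply([-.019,0,0]); print("knob by grip",k,"axis",-gr.as_matrix()[:,0]); print("model",P['knob'],P['axis'])
E
```

```text
1.3 (array([-3.836806  , -1.42502085, -4.23158032]), array([-3.91002727,  5.78816323, -0.65640709]))
1.6 (array([-3.836806  , -1.42502085, -4.23158032]), array([-1.13404268,  5.58776984, -1.50396753]))
knob by grip [0.57456825 0.13346416 0.12436775] axis [-0.53851323 -0.19662325  0.81935511]
model [0.57346173 0.13082975 0.12183865] [-0.53581983 -0.1970481   0.82101715]
```

```bash
python3 - <<'E'
from avg import *
p,rt=cur()
d=np.array([.5385,.1966,-.8194])
r2=orient(d,.21,1.45); pt=np.array([.5392,.1208,.1786])
print(need(p,rt,pt,r2))
E
```

```text
(array([-4.1369039 , -1.49933327, -4.14965561]), array([-2.52286367,  5.72805248, -1.0748769 ]))
```

Emit:
carry_out --steps "1 -1 0 0 0 0 0;0.35 -1 0 0 0 0 0;0.35 -1 -0.3 -0.83 0 0 0;0.35 -1 -0.3 -0.83 0 0 0;0.35 -0.13 -0.3 -0.83 0 0 0;0.35 0 -0.3 -0.83 0 0 0;0.35 0 -0.3 -0.83 0 0 0;0.35 0 0 0 -0.42 0.955 -0.18;0.35 0 0 0 -0.42 0.955 -0.18;0.35 0 0 0 -0.42 0.955 -0.18;0.35 0 0 0 -0.42 0.955 -0.18;0.35 0 0 0 -0.42 0.955 -0.18;0.35 0 0 0 -0.42 0.955 -0.18;0.35 0 0 0 0 0 0;0.35 0 0 0 0 0 0"

```text
time_s: 33.7
tool_pos: [0.5394, 0.1222, 0.178]
tool_rot: [-3.078, 0.98, 0.355]
contact_force: [0.3, 0.7, -0.1]
gripper_width: 0.0591
```

```bash
python3 - <<'E'
from avg import *
p,r=cur();s=arm.read_state();print(p,s['qpos'].round(3),s['gripper_width'])
d=np.array([.5385,.1966,-.8194])
r2=orient(d,.21,1.45); pt=np.array([.5392,.1208,.1786])
print(need(p,r,pt,r2))
crop("wrist","pics/w8.png",0,0,512,384,1.5)
E
```

```text
[0.5393871  0.12221111 0.17800421] [0.125 0.088 2.134 0.366 0.363 1.098] 0.059135911796952205
(array([-0.03462157,  0.05078966,  0.00562964]), array([-0.0950191 ,  0.18910425,  0.01454451]))
```

View pics/w8.png

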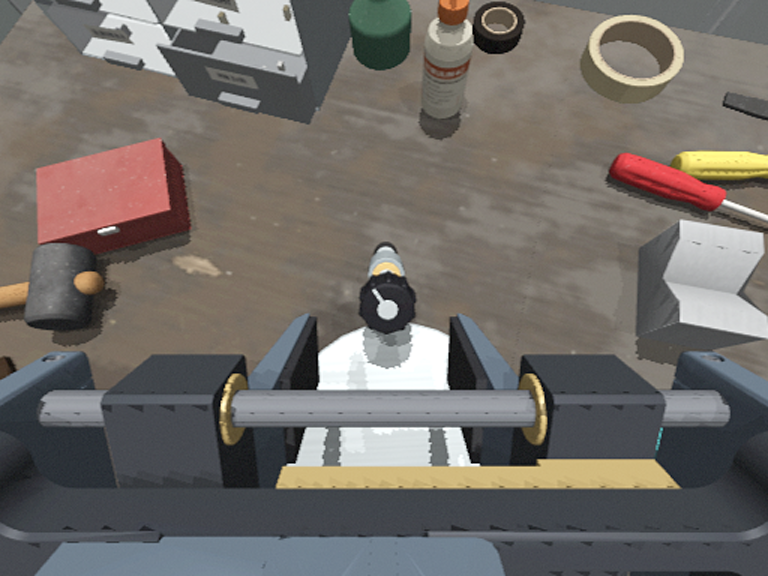

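Emit:
carry_out --steps "0.35 0 0.08 0 -0.095 0.189 0;0.35 0.7 0 0 0 0 0;0.35 0.7 0 0 0 0 0;0.35 0.7 0 0 0 0 0;0.35 0.7 0 0 0 0 0;0.35 0.4 0 0 0 0 0;0.35 0.15 0 0 0 0 0;0.35 0 0 0 0 0 0;0.35 0 0 0 0 0 0"

```text
time_s: 34.65
tool_pos: [0.5854, 0.1375, 0.1097]
tool_rot: [-3.091, 0.959, 0.354]
contact_force: [0.4, -0.3, -0.7]
gripper_width: 0.0592
```

```bash
python3 chk.py g5; python3 - <<'E'
from avg import *
p,r=cur()
d=np.array([.5385,.1966,-.8194])
print(need(p,r,np.array([.585,.1375,.109]),orient(d,.21,1.45)))
E
```

```text
[0.5853, 0.1374, 0.1098, 2.6511, 0.438, -1.3863, -0.359, 0.028, 0.0171, -0.2022, 0.4468, -0.018]
[0.145 0.258 2.155 0.762 0.174 0.695] 0.05945938812627163
F tool [-0.2  -0.14  0.27] M tool [-0.005 -0.487  0.064] x axis [ 0.5392  0.1992 -0.8183]
(array([ 0.03113499, -0.01097003,  0.01771395]), array([ 0.01706511, -0.01864746,  0.01903424]))
```

View pics/g5.png

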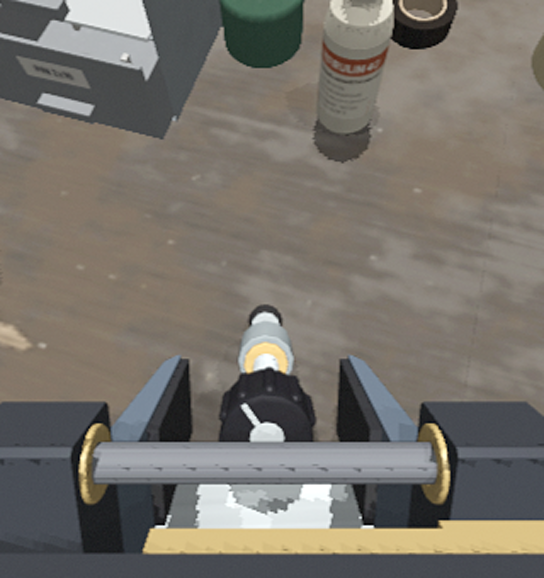

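Emit:
carry_out --steps "1 0 0.02 0 0 0 0;1 0 0 0 0 0 0;1 0 0 0 0 0 0;1 0 0 0 0 0 0;1 0 0 0 0 0 0"

```text
time_s: 35.3
tool_pos: [0.5851, 0.1364, 0.1092]
tool_rot: [-3.091, 0.959, 0.353]
contact_force: [-1.3, -1.8, 2.1]
gripper_width: 0.0324
```

```bash
python3 chk.py g6
```

```text
[0.5851, 0.1365, 0.1092, 2.6508, 0.4368, -1.3871, -0.8158, -1.7235, 1.6468, -0.3386, 0.4565, -0.1069]
[0.143 0.259 2.155 0.765 0.173 0.691] 0.03239762547541348
F tool [-2.13  1.34  0.1 ] M tool [-0.004 -0.535  0.22 ] x axis [ 0.5389  0.1984 -0.8187]
```

Emit:
carry_out --steps "1 0.003 0 0 0.48 0.005 0;1 0.003 0 0 0.48 0.005 0;1 0.003 0 0 0.48 0.005 0;1 0.003 0 0 0.48 0.005 0;1 0.003 0 0 0.48 0.005 0;1 0.003 0 0 0.48 0.005 0;1 0 0 0 0 0 0;1 0 0 0 0 0 0"

```text
time_s: 36.25
tool_pos: [0.5853, 0.1362, 0.1089]
tool_rot: [-2.792, 0.956, 0.35]
contact_force: [-3.2, -4.8, 3.9]
gripper_width: 0.0323
```

```bash
python3 chk.py g7
```

```text
[0.5853, 0.1362, 0.1089, -2.628, -0.2213, 1.4201, -3.0978, -4.8096, 3.7312, -0.7535, 0.6149, -0.4347]
[0.143 0.26  2.158 0.79  0.168 0.967] 0.03257616481668882
F tool [-5.68  3.78  0.29] M tool [ 0.068 -0.561  0.903] x axis [ 0.542   0.1981 -0.8167]
```

View pics/g7.png

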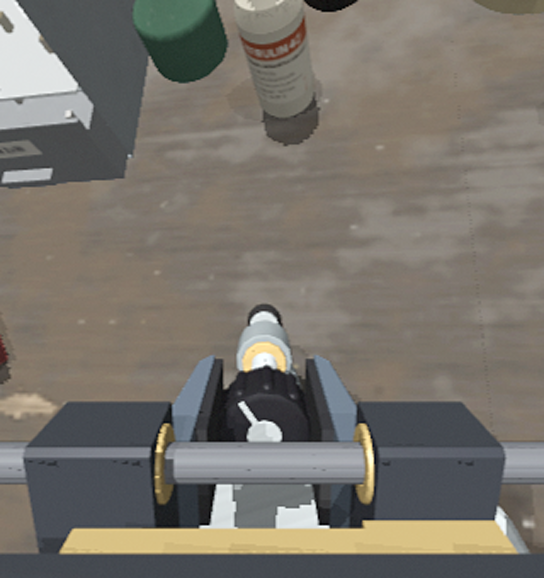

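Emit:
carry_out --steps "0.35 0 0 0 0 0 0;0.35 0 0 0 0 0 0;0.35 0 0 0 0 0 0;0.35 -0.6 0 0 0 0 0;0.35 -0.8 0 0 0 0 0;0.35 -0.8 0 0 0 0 0;0.35 -0.8 0 0 0 0 0;0.35 -0.6 0 0 0 0 0;1 0 0 0 0 0 0"

```text
time_s: 37.3
tool_pos: [0.5367, 0.1189, 0.1842]
tool_rot: [-2.792, 0.953, 0.352]
contact_force: [0.4, -0.7, 0.7]
gripper_width: 0.054
```

```bash
python3 - <<'E'
from avg import *
p,r=cur();s=arm.read_state();print(p,s['qpos'].round(3),s['gripper_width'])
m=np.load("pF2.npy"); pt=m[:3].copy(); pt[2]=.077; rt=R.from_rotvec(m[3:6])
print(need(p,r,pt,rt), need(p,rt,pt,rt)[0])
E
```

```text
[0.53668918 0.11888927 0.18415297] [0.114 0.07  2.152 0.418 0.343 1.329] 0.05396133837774917
(array([3.10942089, 1.1038632 , 2.81613453]), array([-0.24158523, -5.54728824,  1.93987967])) [4.28460486 0.28331723 0.61605068]
```

Emit:
carry_out --steps "1 0 0 0 -0.04 -0.925 0.323;1 0 0 0 -0.04 -0.925 0.323;1 0 0 0 -0.04 -0.925 0.323;1 0 0 0 -0.04 -0.925 0.323;1 0 0 0 -0.04 -0.925 0.323;1 0 0 0 -0.04 -0.925 0.323;1 0 0.14 0.31 0 0 0;1 1 0.14 0.31 0 0 0;1 1 0 0 0 0 0;1 1 0 0 0 0 0;1 0.9 0 0 0 0 0;1 0 0 0 0 0 0;1 0 0 0 0 0 0"

```text
time_s: 38.6
tool_pos: [0.5205, 0.1115, 0.0847]
tool_rot: [-0.558, 1.568, 2.611]
contact_force: [0.0, 0.1, 0.4]
gripper_width: 0.0002
```

```bash
python3 - <<'E'
from avg import *
p,r=cur();s=arm.read_state();print(p,s['qpos'].round(3),s['gripper_width'])
m=np.load("pF2.npy"); pt=m[:3].copy(); pt[2]=.077; rt=R.from_rotvec(m[3:6])
print(need(p,r,pt,rt), need(p,rt,pt,rt)[0])
E
```

```text
[0.52046319 0.11149957 0.08468209] [0.188 0.372 1.845 0.002 0.926 1.73 ] 0.00024230301054760833
(array([ 0.30717277,  0.00226785, -0.05037674]), array([-0.00303486,  0.0401132 ,  0.00386485])) [ 0.30738256  0.00215929 -0.04908527]
```

Emit:
carry_out --steps "1 0.15 0 -0.05 0 0.04 0;1 0.13 0 0 0 0 0;1 0 0 0 0 0 0;1 0.02 0 0 0 0 0;1 0 0 0 0 0 0"

```text
time_s: 39.1
tool_pos: [0.5225, 0.1116, 0.0775]
tool_rot: [-2.798, 1.567, 0.371]
contact_force: [-0.5, -0.1, -0.2]
gripper_width: 0.0003
```

Emit:
carry_out --steps "1 0.02 0 0 0 0 0;1 0.02 0 0 0 0 0;1 0 0 0 0 0 0"

```text
time_s: 39.4
tool_pos: [0.5223, 0.1116, 0.0762]
tool_rot: [-2.759, 1.568, 0.41]
contact_force: [0.5, 0.4, 0.1]
gripper_width: 0.0002
```

Emit:
carry_out --steps "1 0.02 0 0 0 0 0;1 0 0 0 0 0 0"

```text
time_s: 39.6
tool_pos: [0.5223, 0.1115, 0.0757]
tool_rot: [-2.757, 1.568, 0.411]
contact_force: [-0.7, 0.3, -0.3]
gripper_width: 0.0006
```

Emit:
carry_out --steps "1 0.02 0 0 0 0 0;1 0 0 0 0 0 0"

```text
time_s: 39.8
tool_pos: [0.5223, 0.1116, 0.0752]
tool_rot: [-2.758, 1.568, 0.411]
contact_force: [0.6, 0.1, -0.3]
gripper_width: 0.0004
```

Emit:
carry_out --steps "1 0.015 0 0 0 0 0;1 0 0 0 0 0 0"

```text
time_s: 40.0
tool_pos: [0.5223, 0.1116, 0.0749]
tool_rot: [-2.767, 1.568, 0.402]
contact_force: [-0.4, -0.5, 0.1]
gripper_width: 0.0005
```

Emit:
carry_out --steps "1 0.012 0 0 0 0 0;1 0 0 0 0 0 0"

```text
time_s: 40.2
tool_pos: [0.5224, 0.1116, 0.0748]
tool_rot: [-2.776, 1.568, 0.393]
contact_force: [0.4, 0.0, 1.1]
gripper_width: 0.0005
```

Emit:
carry_out --steps "1 0.02 0 0 0 0 0;1 0 0 0 0 0 0"

```text
time_s: 40.4
tool_pos: [0.5224, 0.1116, 0.0748]
tool_rot: [-2.787, 1.568, 0.382]
contact_force: [-1.1, -0.1, 5.2]
gripper_width: 0.0004
```

```bash
python3 - <<'E'
from avg import *
m,s,im=avg(2,"side"); print(m.round(5).tolist()); np.save("pF3.npy",m)
E
```

```text
[0.52237, 0.11158, 0.07477, 2.21142, 0.03152, -2.20495, -0.72301, -0.19015, 5.47355, -0.08123, 0.49994, -0.00392]
```

Emit:
carry_out --steps "1 -0.3 0 0 0 0 0;1 0 0.285 0.86 0 0 0;1 0 0.285 0.86 0 0 0;1 0 0.285 0.86 0 0 0;1 0 0.285 0.86 0 0 0;1 0.2 0 0 0 0 0;1 0 0 0 0 0 0;1 0 0 0 0 0 0"

```text
time_s: 41.3
tool_pos: [0.4386, 0.081, 0.0766]
tool_rot: [-2.849, 1.566, 0.32]
contact_force: [0.1, 0.3, -0.7]
gripper_width: 0.0002
```

Emit:
carry_out --steps "1 0.02 0 0 0 0 0;1 0.01 0 0 0 0 0;1 0 0 0 0 0 0"

```text
time_s: 41.6
tool_pos: [0.4375, 0.0808, 0.0755]
tool_rot: [-2.773, 1.568, 0.396]
contact_force: [-0.0, -0.3, -0.6]
gripper_width: 0.0002
```

Emit:
carry_out --steps "1 0.02 0 0 0 0 0;1 0 0 0 0 0 0"

```text
time_s: 41.8
tool_pos: [0.4372, 0.0807, 0.075]
tool_rot: [-2.759, 1.568, 0.41]
contact_force: [-0.3, -0.2, -0.1]
gripper_width: 0.0004
```

Emit:
carry_out --steps "1 0.016 0 0 0 0 0;1 0 0 0 0 0 0"

```text
time_s: 42.0
tool_pos: [0.4372, 0.0808, 0.075]
tool_rot: [-2.77, 1.568, 0.399]
contact_force: [-1.3, -0.2, 4.0]
gripper_width: 0.0001
```

Emit:
carry_out --steps "1 0.008 0 0 0 0 0;1 0 0 0 0 0 0"

```text
time_s: 42.2
tool_pos: [0.4372, 0.0807, 0.0749]
tool_rot: [-2.774, 1.568, 0.395]
contact_force: [-1.4, -0.4, 4.3]
gripper_width: 0.0005
```

```bash
python3 - <<'E'
from avg import *
m,s,im=avg(2,"side"); print(m.round(5).tolist()); np.save("pR3.npy",m)
f=np.load("pF3.npy"); d=m-f
print(d[:3], R.from_rotvec(m[3:6]).as_matrix()[:,0],R.from_rotvec(f[3:6]).as_matrix()[:,0])
sl=d[2]/np.hypot(*d[:2]); print(sl, -sl*.18/(L*np.cos(a35)))
E
```

```text
[0.43719, 0.08074, 0.07492, 2.21145, 0.03151, -2.20497, -1.56581, -0.46902, 4.73428, -0.07285, 0.39916, -0.01002]
[-0.08517175 -0.03083748  0.00015035] [ 0.00291564  0.00119098 -0.99999504] [ 0.00291563  0.00117624 -0.99999506]
0.001659823449149305 -0.1527771804648434
```

Emit:
carry_out --steps "1 -1 0 0 0 0 0;1 -1 0 0 0 0 0;1 -1 0 0 0 0 0;1 -1 0.5 0 0 0 0;0.1 -1 1 -0.56 0 0 0;0.1 0 1 -0.57 0 0 0;0.1 0 1 -0.57 0 0 0;0.1 0 1 -0.57 0 0 0;0.1 0 1 -0.57 0 0 0;0.1 0 1 -0.57 0 0 0;0.1 0 1 -0.57 0 0 0;0.1 0 1 -0.57 0 0 0;0.1 0 1 -0.57 0 0 0;0.1 0 1 -0.57 0 0 0;0.1 0 1 -0.57 0 0 0;0.1 0 0.8 -0.57 0 0 0;0.1 0 0 0 0 0 0;0.1 0 0 0 0 0 0"

```text
time_s: 44.1
tool_pos: [0.6156, -0.2221, 0.1987]
tool_rot: [-2.058, 1.568, 1.11]
contact_force: [-0.5, 0.0, 0.6]
gripper_width: 0.0822
```

```bash
python3 - <<'E'
from avg import *
p,r=cur();s=arm.read_state();print(p,s['qpos'].round(3),s['gripper_width'])
c=cal("wrist");im=arm.get_image("wrist");np.savez("w9.npz",p=p,r=r.as_rotvec(),im=im)
crop("wrist","pics/w9.png",0,0,512,384,1.5,im)
E
```

```text
[ 0.61555731 -0.22208442  0.1987316 ] [-0.365  0.454  1.392  0.002  1.295  1.178] 0.08218848721206769
```

View pics/w9.png

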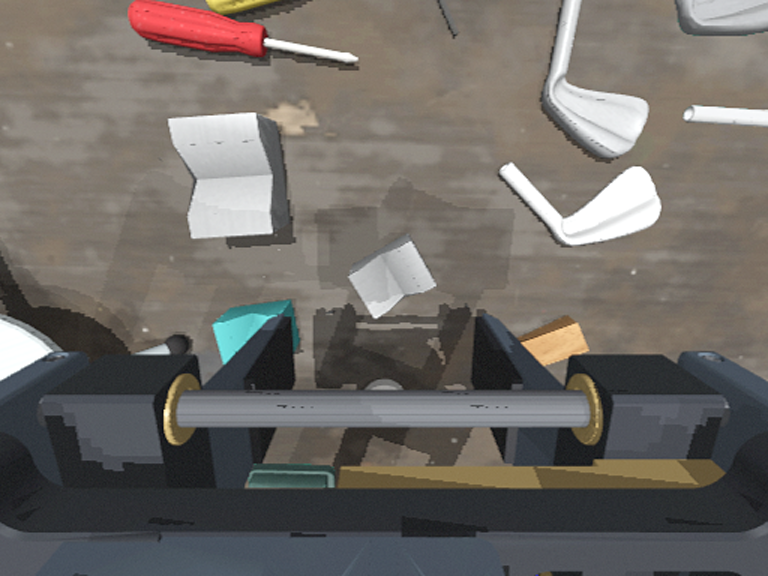

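```bash
python3 - <<'E'
from avg import *
c=cal("wrist");d=np.load("w9.npz");im=d['im']
crop("wrist","pics/w9c.png",215,145,305,215,8,im)
print("crop of 90x70 x8")
E
```

```text
crop of 90x70 x8
```

View pics/w9c.png

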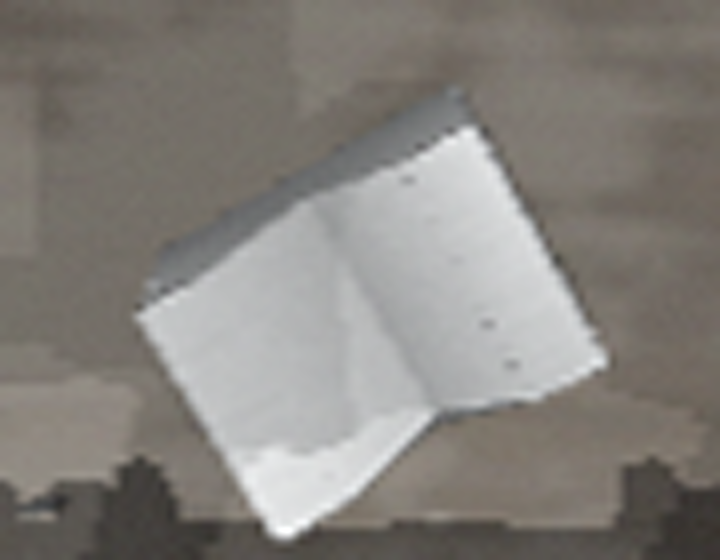

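```bash
python3 - <<'E'
from avg import *
c=cal("wrist")
q=lambda u:((u[0]+.5)/8-.5+215,(u[1]+.5)/8-.5+145)
X=np.array([onz(c,q(u),.042) for u in [(137,313),(472,125),(608,362),(283,538)]])
print(X.round(4)); 
for i in range(4): print(np.linalg.norm(X[(i+1)%4]-X[i]).round(4))
print("ctr",X.mean(0)); a=X[1]-X[0]+X[2]-X[3]; b=X[2]-X[1]+X[3]-X[0]
print("span dir",np.arctan2(a[1],a[0]),"crease dir",np.arctan2(b[1],b[0]))
# big block
q=lambda u:((u[0]+.5)/1.5-.5,(u[1]+.5)/1.5-.5)
for z in(.042,.06):
  Y=np.array([onz(c,q(u),z) for u in [(168,118),(257,112),(272,236),(190,238)]]); print(z,[np.linalg.norm(Y[(i+1)%4]-Y[i]).round(4) for i in range(4)])
for z in(.03,.042):
  Y=np.array([onz(c,q(u),z) for u in [(213,320),(293,299)]]); print(z,np.linalg.norm(Y[1]-Y[0]))
E
```

```text
[[ 0.6076 -0.1924  0.042 ]
 [ 0.6387 -0.2434  0.042 ]
 [ 0.6017 -0.2666  0.042 ]
 [ 0.5707 -0.2161  0.042 ]]
0.0597
0.0437
0.0592
0.0438
ctr [ 0.60466314 -0.22962179  0.042     ]
span dir -1.021745495832021 crease dir -2.577424815716067
0.042 [np.float64(0.0673), np.float64(0.0932), np.float64(0.0668), np.float64(0.0907)]
0.06 [np.float64(0.0636), np.float64(0.0881), np.float64(0.0632), np.float64(0.0857)]
0.03 0.07544342355969753
0.042 0.07277750029067324
```

Emit:
carry_out --steps "0.1 0 0.3 0.44 0.987 0 0;0.1 0 0 0 0.987 0 0;0.1 0 0 0 0.987 0 0;0.1 0 0 0 0.987 0 0;0.1 0 0 0 0.987 0 0;0.1 0 0 0 0.987 0 0;0.1 0 0 0 0.987 0 0;0.1 0 0 0 0.987 0 0;0.1 0 0 0 0.987 0 0;0.1 0 0 0 0.987 0 0;0.1 0.8 0 0 0 0 0;0.1 0.8 0 0 0 0 0;0.1 0.8 0 0 0 0 0;0.1 0.6 0 0 0 0 0;0.1 0 0 0 0 0 0;0.1 0 0 0 0 0 0"

```text
time_s: 45.75
tool_pos: [0.6052, -0.2291, 0.1252]
tool_rot: [-1.742, 1.568, 0.394]
contact_force: [-0.5, 0.1, 0.7]
gripper_width: 0.0821
```

```bash
python3 - <<'E'
from avg import *
p,r=cur();s=arm.read_state();print(p,s['qpos'].round(3),s['gripper_width'])
rt=orient(np.array([0,0,-1.]),-2.577,0)
print(need(p,r,np.array([.6045,-.230,.004]),rt))
crop("wrist","pics/w10.png",0,0,512,384,1.5)
E
```

```text
[ 0.60520895 -0.22913325  0.12517825] [-3.810e-01  4.930e-01  1.519e+00  2.000e-03  1.127e+00  2.194e+00] 0.08212471643424281
(array([ 4.8469887 ,  0.05693655, -0.01159259]), array([ 0.00744432, -0.00489502,  0.02840639]))
```

View pics/w10.png

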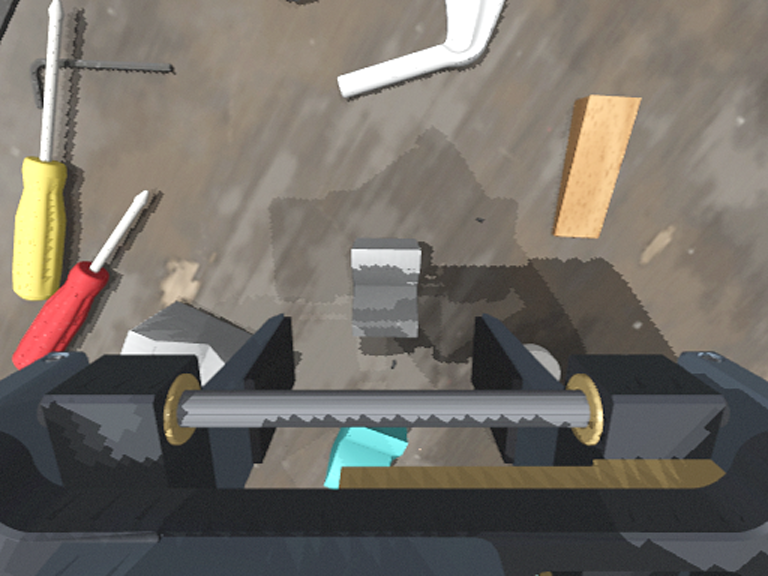

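Emit:
carry_out --steps "0.1 0.8 0.05 0 0 0 0;0.1 0.8 0 0 0 0 0;0.1 0.8 0 0 0 0 0;0.1 0.8 0 0 0 0 0;0.1 0.8 0 0 0 0 0;0.1 0.5 0 0 0 0 0;0.1 0.2 0 0 0 0 0;0.1 0.09 0 0 0 0 0;0.1 0 0 0 0 0 0;1 0 0 0 0 0 0;1 0 0 0 0 0 0;1 0 0 0 0 0 0;1 0 0 0 0 0 0;1 0 0 0 0 0 0;1 0 0 0 0 0 0"

```text
time_s: 47.3
tool_pos: [0.6046, -0.2304, 0.005]
tool_rot: [-1.771, 1.568, 0.365]
contact_force: [-0.6, 1.1, 0.6]
gripper_width: 0.0438
```

```bash
python3 - <<'E'
from avg import *
p,r=cur();s=arm.read_state();print(p,s['qpos'].round(3),s['gripper_width'],s['contact_force'])
crop("wrist","pics/w11.png",0,0,512,384,1.5)
P=pts(.5054,.1058,.3524,0)
t=cal("top"); print("top",P['top'])
E
```

```text
[ 0.60464416 -0.23039638  0.00498616] [-0.383  0.612  1.646  0.003  0.881  2.192] 0.043753935163230305 [-0.62980339  1.06359763  0.55171042]
top [0.49601453 0.10234849 0.075     ]
```

View pics/w11.png

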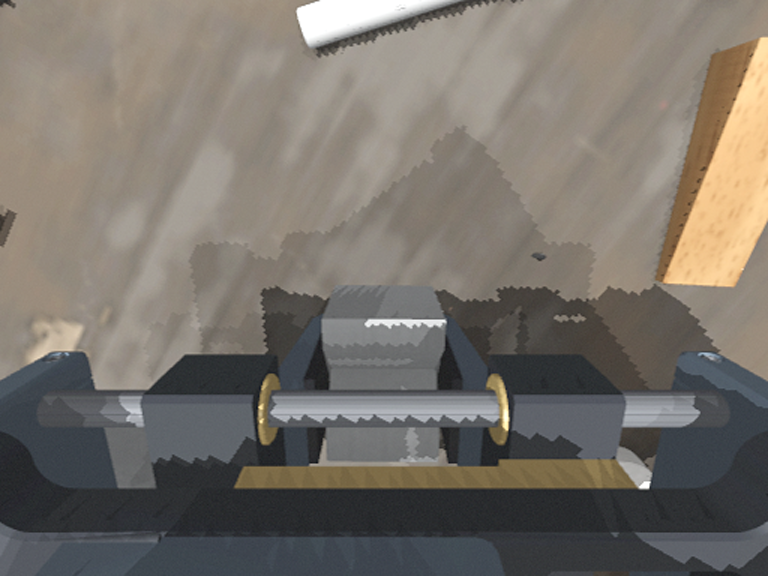

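Emit:
carry_out --steps "1 -0.4 0 0 0 0 0;1 -0.8 0 0 0 0 0;1 -1 0 0 -1 0 0;1 -1 0 0 -1 0 0;1 -1 0 0 -1 0 0;1 -1 0 0 -1 0 0;1 -0.6 0 0 -1 0 0;1 0 0 0 -1 0 0;1 0 0 0 -1 0 0;1 0 0 0 -1 0 0;1 0 0 0 -1 0 0;1 0 0 0 -1 0 0;1 0 0 0 -1 0 0;1 0 0 0 -1 0 0;1 0 0 0 -1 0 0"

```text
time_s: 48.85
tool_pos: [0.6031, -0.2301, 0.1488]
tool_rot: [-1.774, 1.568, 1.727]
contact_force: [-0.0, -0.1, -7.3]
gripper_width: 0.0437
```

```bash
python3 - <<'E'
from avg import *
p,r=cur();s=arm.read_state();print(p,s['qpos'].round(3),s['gripper_width'],s['contact_force'])
rt=orient(np.array([0,0,-1.]),-1.218,0)
print(need(p,r,np.array([.497,.104,.15]),rt))
t=cal("top");im=arm.get_image("top");cv2.imwrite("pics/t12.png",im[:,:,::-1]);crop("top","pics/t12c.png",190,120,350,240,5,im)
E
```

```text
[ 0.60310997 -0.23011894  0.14877892] [-0.383  0.474  1.489  0.002  1.18   0.827] 0.043726590423546985 [-0.00752915 -0.06496631 -7.33120677]
(array([ -0.0163143 , -14.00373308,  -0.72749281]), array([ 0.06315534, -0.00444475,  0.02196209]))
```

View pics/t12c.png

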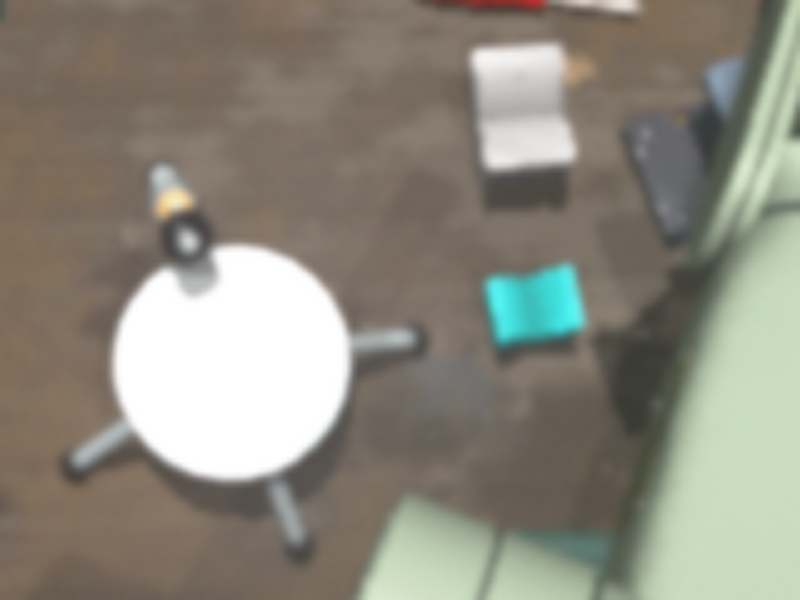

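```bash
python3 - <<'E'
from avg import *
t=cal("top");im=cv2.imread("pics/t12.png")
m=(im.min(2)>225).astype(np.uint8); n,l,st,ce=cv2.connectedComponentsWithStats(m); i=l[192,236]; print(st[i],ce[i],onz(t,ce[i],.075))
E
```

```text
[ 213  170   46   45 1588] [236.04471033 192.64924433] [0.49531556 0.10225795 0.075     ]
```

Emit:
carry_out --steps "1 0 -0.5 -0.05 0 0 0;1 0 -0.96 -0.05 0 0 0;1 0 -0.96 -0.05 0 0 0;1 0 -0.96 -0.05 0 0 0;1 0 -0.96 -0.05 0 0 0;1 0 -0.96 -0.05 0 0 0;1 0 -0.96 -0.05 0 0 0;1 0 -0.96 -0.05 0 0 0;1 0 -0.96 -0.05 0 0 0;1 0 -0.96 -0.05 0 0 0;1 0 -0.96 -0.05 0 0 0;1 0 -0.96 -0.05 0 0 0;1 0 -0.96 -0.05 0 0 0;1 0 -0.96 -0.05 0 0 0;1 0 -0.96 -0.05 0 0 0;1 0 0 0 0 0 0;1 0 0 0 0 0 0"

```text
time_s: 50.6
tool_pos: [0.4996, 0.1034, 0.1499]
tool_rot: [-3.122, 1.569, 0.375]
contact_force: [0.5, -1.0, -6.0]
gripper_width: 0.0439
```

```bash
python3 - <<'E'
from avg import *
p,r=cur();s=arm.read_state();print(p,s['qpos'].round(3),s['gripper_width'],s['contact_force'])
rt=orient(np.array([0,0,-1.]),-1.218,0)
print(need(p,r,np.array([.497,.1035,.0815]),rt))
c=cal("wrist");im=arm.get_image("wrist");v=im[:,:,::-1].copy()
P=pts(.506,.107,.3524,0)
th=np.linspace(0,2*np.pi,73)[:-1]
for q in proj(c,P['f'](np.c_[-.01+.08*np.cos(th),.08*np.sin(th),0*th+.075])): cv2.circle(v,tuple(int(z) for z in q.round()),0,(0,0,255),-1)
cv2.imwrite("pics/w13.png",cv2.resize(v,None,fx=1.5,fy=1.5))
E
```

```text
[0.49962867 0.10335607 0.14994789] [0.181 0.269 1.81  0.    1.06  1.396] 0.043884889964948715 [ 0.53040951 -1.03783789 -5.98832298]
(array([ 2.73770379, -0.04187808,  0.10244945]), array([ 0.02572559, -0.02051027,  0.00043099]))
```

View pics/w13.png

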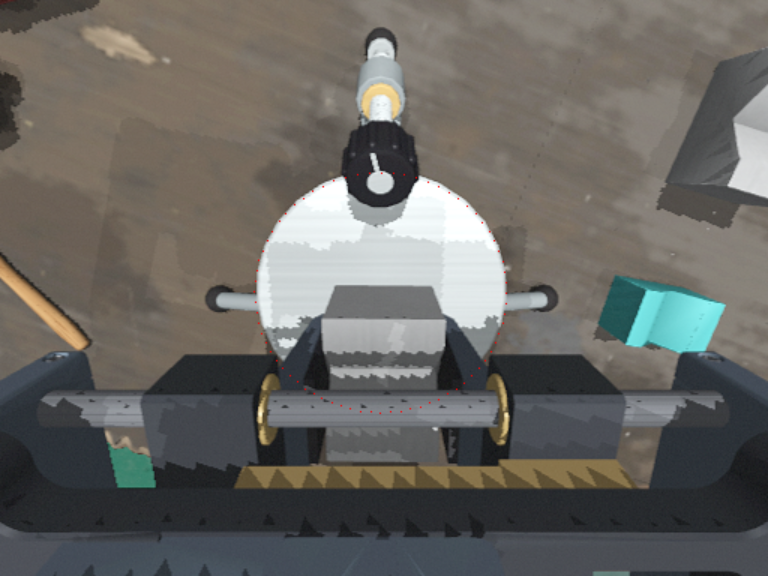

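Emit:
carry_out --steps "1 0.4 -0.04 0.1 0 0 0;1 0.7 0 0 0 0 0;1 0.7 0 0 0 0 0;1 0.5 0 0 0 0 0;1 0.2 0 0 0 0 0;1 0.08 0 0 0 0 0;1 0 0 0 0 0 0;1 0 0 0 0 0 0"

```text
time_s: 51.45
tool_pos: [0.4986, 0.1028, 0.086]
tool_rot: [3.12, 1.567, 0.334]
contact_force: [-0.1, -0.6, -7.0]
gripper_width: 0.0438
```

Emit:
carry_out --steps "1 0.04 0 0 0 0 0;1 0 0 0 0 0 0"

```text
time_s: 51.65
tool_pos: [0.4982, 0.1029, 0.0848]
tool_rot: [-3.138, 1.567, 0.359]
contact_force: [-0.2, -0.2, -6.7]
gripper_width: 0.044
```

Emit:
carry_out --steps "1 0.05 -0.02 0.06 0 0 0;1 0.05 0 0 0 0 0;1 0.02 0 0 0 0 0;1 0 0 0 0 0 0"

```text
time_s: 52.05
tool_pos: [0.4964, 0.1028, 0.0813]
tool_rot: [-3.085, 1.568, 0.412]
contact_force: [0.1, 0.2, -6.4]
gripper_width: 0.0439
```

Emit:
carry_out --steps "1 0.02 0 0 0 0 0;1 0.02 0 0 0 0 0;1 0 0 0 0 0 0"

```text
time_s: 52.35
tool_pos: [0.4965, 0.1028, 0.0804]
tool_rot: [-3.073, 1.568, 0.424]
contact_force: [-0.5, 0.4, -5.7]
gripper_width: 0.0437
```

Emit:
carry_out --steps "1 0.02 0 0 0 0 0;1 0 0 0 0 0 0"

```text
time_s: 52.55
tool_pos: [0.4965, 0.1028, 0.0799]
tool_rot: [-3.093, 1.568, 0.404]
contact_force: [0.7, 0.1, -6.7]
gripper_width: 0.044
```

Emit:
carry_out --steps "1 0.02 0 0 0 0 0;1 0 0 0 0 0 0"

```text
time_s: 52.75
tool_pos: [0.4966, 0.1028, 0.0796]
tool_rot: [-3.108, 1.568, 0.389]
contact_force: [-1.0, 0.5, -4.6]
gripper_width: 0.0441
```

Emit:
carry_out --steps "1 0.015 0 0 0 0 0;1 0 0 0 0 0 0"

```text
time_s: 52.95
tool_pos: [0.4966, 0.1028, 0.0795]
tool_rot: [-3.118, 1.568, 0.379]
contact_force: [-1.7, -0.6, -1.4]
gripper_width: 0.0442
```

Emit:
carry_out --steps "1 0.006 0 0 0 0 0;0.2 0 0 0 0 0 0;0.2 0 0 0 0 0 0;0.2 0 0 0 0 0 0;0.2 0 0 0 0 0 0;0.2 -0.3 0 0 0 0 0;0.2 -0.6 0 0 0 0 0;0.2 -1 0 0 0 0 0;0.2 -1 0 0 0 0 0;0.2 -1 0 0 0 0 0;0.2 0 0 0 0 0 0;0.2 0 0 0 0 0 0"

```text
time_s: 54.15
tool_pos: [0.4963, 0.1027, 0.1768]
tool_rot: [3.125, 1.567, 0.339]
contact_force: [-0.9, 0.1, 0.6]
gripper_width: 0.0732
```

```bash
python3 - <<'E'
from avg import *
p,r=cur();s=arm.read_state();print(p,s['qpos'].round(3),s['gripper_width'],s['contact_force'])
crop("wrist","pics/w14.png",0,0,512,384,1.5)
crop("side","pics/s14.png",195,140,355,260,5)
E
```

```text
[0.49627593 0.10271568 0.17682224] [1.810e-01 2.390e-01 1.778e+00 1.000e-03 1.121e+00 1.396e+00] 0.07319299573368097 [-0.94280854  0.12496123  0.56723646]
```

View pics/w14.png

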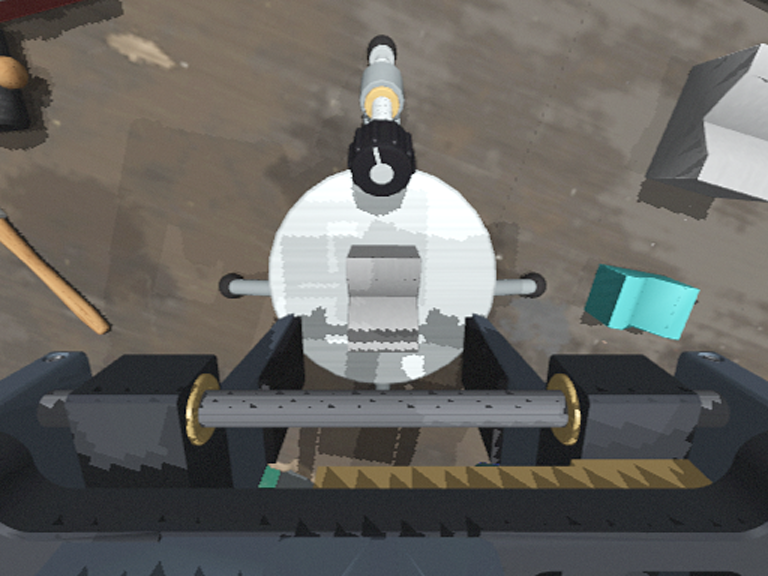

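View pics/s14.png

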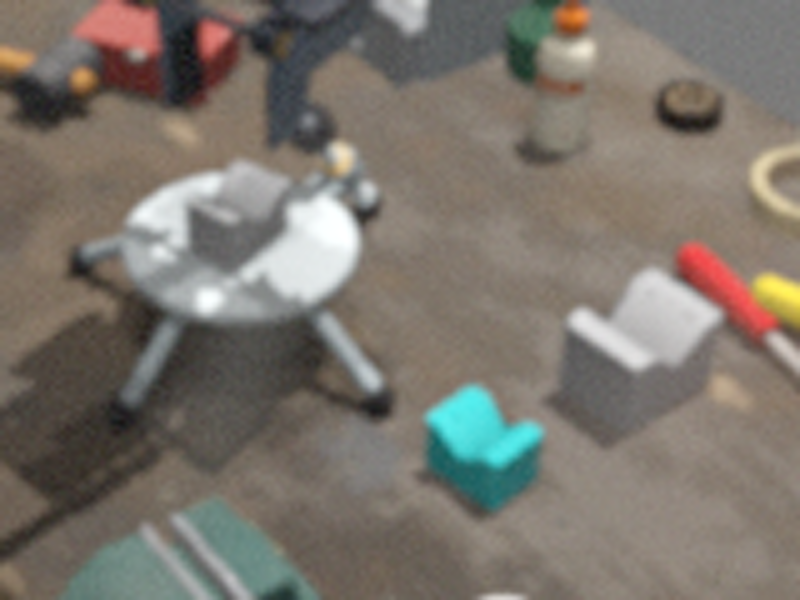

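```bash
python3 -c "
from cell import arm
print(arm.hand_in())"
```

```text
the job is handed in; nothing more can be done
None
```

I turned the knob about 2.29 rad clockwise in two grips, then set the small grey V-block upright, vee up, on the middle of the top. I handed the job in at about 54 s.

**Level:** by touching the top at front and rear, the foot started about 2.2 rad short. It came to about 0.33 rad short after the first turn and about 0.15 rad short after the last. Those touches do not fully agree with the angle turned. Carrying the first two readings forward by the turns puts the foot between 0.03 rad short and about 0.1 rad long, so my best estimate is about 0.05 rad short, give or take 0.1. I could not settle it more finely, and I did not test firmness with a push.

**Placing:** the last pictures show the V-block within a few mm of the plate's centre and the stand's feet where they started. The turquoise and large grey V-blocks are unmoved. I took no final close look at the ring gauge, wedge or brush, but no move passed near them.

- **Wrong-way move:** one probing move went the wrong way and passed within a few mm of the knob. No contact force showed at its end, and the pictures taken then showed the stand and knob in place.
- **Vee direction:** on this block the vee runs along the 44 mm side, not the 60 mm side as listed. I gripped it across the 44 mm as asked.

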